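# Load the deburring machine, cover it and set its stroke

## Task

Load the green deburring machine: drop every loose square steel bar end-down into a well of its own, so that it stands fully down in the well, then set the loose round cover on the machine's rim so that it sits seated and level. Only when the cover is on, turn the black knob until the pointer lines up with the red mark on the scale. Leave the hammer, the screwdriver and the tin where they are.

Things in the scene. Friction and masses are not known exactly. Their poses are not given: they have to be found in the camera images.
- machine: Green bench machine, fixed. Origin: centre of its main block's underside, on the bench (z = 0); z up. Block 164 x 164 mm, top (deck) 114 mm high, with six square wells (2 rows of 3); on the deck a round steel rim 25 mm high, outside diameter 144, inside 132 mm. At its +y side a control box (x -65 to 65, y 83 to 208 mm, 100 mm high) with knob and scale.
- well0 (a point): Centre of the mouth of well 0, on the deck (114 mm above the bench), at machine x -36 mm, y -18 mm. Axes as the machine's. The well is 28 x 28 mm square, sides along the machine's x and y, 104 mm deep, mouth chamfered 3 mm; neighbours 36 mm apart. Any bar may go in any well, one bar each.
- well1 (a point): Centre of the mouth of well 1, on the deck (114 mm above the bench), at machine x -36 mm, y 18 mm. Axes as the machine's. The well is 28 x 28 mm square, sides along the machine's x and y, 104 mm deep, mouth chamfered 3 mm; neighbours 36 mm apart. Any bar may go in any well, one bar each.
- well2 (a point): Centre of the mouth of well 2, on the deck (114 mm above the bench), at machine x 0 mm, y -18 mm. Axes as the machine's. The well is 28 x 28 mm square, sides along the machine's x and y, 104 mm deep, mouth chamfered 3 mm; neighbours 36 mm apart. Any bar may go in any well, one bar each.
- well3 (a point): Centre of the mouth of well 3, on the deck (114 mm above the bench), at machine x 0 mm, y 18 mm. Axes as the machine's. The well is 28 x 28 mm square, sides along the machine's x and y, 104 mm deep, mouth chamfered 3 mm; neighbours 36 mm apart. Any bar may go in any well, one bar each.
- well4 (a point): Centre of the mouth of well 4, on the deck (114 mm above the bench), at machine x 36 mm, y -18 mm. Axes as the machine's. The well is 28 x 28 mm square, sides along the machine's x and y, 104 mm deep, mouth chamfered 3 mm; neighbours 36 mm apart. Any bar may go in any well, one bar each.
- well5 (a point): Centre of the mouth of well 5, on the deck (114 mm above the bench), at machine x 36 mm, y 18 mm. Axes as the machine's. The well is 28 x 28 mm square, sides along the machine's x and y, 104 mm deep, mouth chamfered 3 mm; neighbours 36 mm apart. Any bar may go in any well, one bar each.
- rim (a point): Centre of the rim's mouth, level with the rim's top, 139 mm above the bench.
- cover: Loose aluminium cover, 0.28 to 0.46 kg: disc 156 mm across, 6 thick; under it a tapered boss 12 mm deep (104 mm across below, 120 at the disc) that drops inside the rim; on top a round handle 30 mm across, 40 high. Origin: centre of boss's underside; z up: disc at 12 to 18 mm, handle top 58 mm. Starts boss down on the bench. Seated: disc on rim, origin 127 mm above the bench.
- bar0: Square steel bar, 110 x 20 x 20 mm, 0.13 to 0.25 kg, lying on the bench; both ends alike. Origin: its centre; x along its length. Fully down in a well its centre is 65 mm above the bench, its top 6 mm above the deck. All bars are alike; three to five are present, the others read None throughout.
- bar1: Square steel bar, 110 x 20 x 20 mm, 0.13 to 0.25 kg, lying on the bench; both ends alike. Origin: its centre; x along its length. Fully down in a well its centre is 65 mm above the bench, its top 6 mm above the deck. All bars are alike; three to five are present, the others read None throughout.
- bar2: Square steel bar, 110 x 20 x 20 mm, 0.13 to 0.25 kg, lying on the bench; both ends alike. Origin: its centre; x along its length. Fully down in a well its centre is 65 mm above the bench, its top 6 mm above the deck. All bars are alike; three to five are present, the others read None throughout.
- bar3: Square steel bar, 110 x 20 x 20 mm, 0.13 to 0.25 kg, lying on the bench; both ends alike. Origin: its centre; x along its length. Fully down in a well its centre is 65 mm above the bench, its top 6 mm above the deck. All bars are alike; three to five are present, the others read None throughout.
- bar4: Square steel bar, 110 x 20 x 20 mm, 0.13 to 0.25 kg, lying on the bench; both ends alike. Origin: its centre; x along its length. Fully down in a well its centre is 65 mm above the bench, its top 6 mm above the deck. All bars are alike; three to five are present, the others read None throughout.
- setting (a joint): Angle of the black knob in rad, 0 to 5, growing clockwise seen from above; starts between 0.3 and 1.3. It moves the pointer 12 mm along the machine's +x per rad; pointer and mark coincide at 3.5 rad. It turns against light friction (0.04 N m) and stays where it is left; it needs two or three grasps.
- knob_grip (a point): On the knob's axis, at gripping height, 123 mm above the bench. The knob is a disc 48 mm across, 7 mm high, on the control box, with an upright bar grip 50 mm long, 14 mm wide, top 137 mm above the bench. x runs along the bar grip (the machine's x at 0 rad); it turns with the knob.
- pointer_tip (a point): Tip of the small black pointer that slides along the scale plate (along the machine's x) as the knob turns, on the far (+y) side of the knob.
- mark (a point): The red mark, a line 3 mm wide across the scale plate: its end at the pointer's track. Pointer tip and this point coincide when aligned.
- hammer: Hammer lying at the bench's far side, a bystander; origin at its underside, x along the handle.
- screwdriver: Screwdriver lying at the bench's far side, a bystander; origin at its underside, x along it.
- tin: Closed steel tin, 70 mm across, 110 mm high, standing at the right, beyond the bars, a bystander; origin at the centre of its underside.
Things that resemble listed ones, but are neither listed nor needed, are in the scene too. Leave any turquoise look-alike of the bar1 alone.

How it is judged:
By the outcome, as a careful person would: the job done as asked, in the order asked, and still so for the second after the job is handed in, with the robot touching nothing.
Of bar0, bar1, bar2, bar3, bar4 only 3 to 5 are there at a start; the rules pass over those that are not, and their reading is None.
At some moment in a run one of bar0, bar1, bar2, bar3, bar4, cover may be knocked a few centimetres aside while the robot is not near it.
It also fails if it takes over 210 s, if anything falls off the work surface, if the arm or the gripper's body presses on something with over 40 N, if the wrist force passes 120 N, or if a joint passes its speed limit or range.

## Robot

A 6-joint arm with a two-finger parallel gripper is mounted at the origin on the work surface. World frame = base frame: x ahead of the robot, y to its left, z up, the work surface at z = 0. Lengths are in m, angles in rad, forces in N, time in s.
With the tool pointing down it reaches from about 0.3 to 0.825 m from the base axis. Payload 5.4 kg.
Tool frame: the origin (TCP) lies at the very end of the fingers, on their centre line; the grasp point (between the pads) lies 19 mm behind it; z points along the fingers, y is the line along which they close (so a half turn about z gives the same grasp; the last joint's range is limited). The gripper opens to 92 mm and grips with 3 to 60 N. Pads are 20 mm wide; open, the fingers measure 128 mm over their backs; the gripper's body (75 mm by 189 mm) begins 69 mm behind the grasp point.
Start: joints at [-1.404, 0.158, 1.597, -0, 1.386, -0.21], TCP at [0.212, -0.535, 0.215] pointing down, gripper open.
Joint ranges: [-2.91, 2.91], [-0.94, 2.29], [0.18, 2.7], [-1.29, 4.43], [0.17, 2.64], [-3, 3]. Speed limits (rad/s): [2.57, 2.57, 3.14, 3.14, 3.14, 3.14].

## Interface

Orientations are given as a unit quaternion [x, y, z, w].
In Python, from cell import * gives the robot as it stands.
- The arm moves only by the tool jog_arm, never from a script. Its argument "steps" is a list of rows, each a list of 2 entries, a list of its own where there are three numbers: the shift along the tool's x, y, z in units of 0.5 m (1.0 is 0.5 m), then the turn about the tool's z in units of 120 degrees (1.0 is 120 degrees). A call has 1 to 5 rows; each row is the pose to reach, as a shift and turn from the pose commanded when the call began, along the tool's axes at that moment; what a row does not reach only later rows make up. A row lasts 1/10 s, in which the tool goes at most 50 mm and 8.59 degrees, less where a joint would pass 70% of its speed; a pose out of reach is approached as far as the arm can. A call with a number of a shift or a turn outside -1 to 1 is refused whole. A call with a gripper value outside its range is refused whole. "jaw" is the closure, from -1 (fully open) to 1 (shut), set as the call begins (left out, the last holds). The fingers move at their own pace and stop on an object; "squeeze" is the grip in N (left out, the last holds). Time passes only in rows, so rows that repeat a pose let the fingers close. It gives the time, the measured TCP pose, the force, the opening and the grip force at its end, in the units of the state.
- observe(): the state, without advancing time (a new reading comes with each control period).
- grab_frame(name): name is "scene" or "side" or "wrist"; returns a dict with "color" (384x512x3 uint8, red, green, blue), "fx", "fy", "cx", "cy" (pixels), "origin" and "rotation" of the camera in the world; the wrist camera has in their place "tool_from_camera" (4x4, takes a point from camera to tool coordinates, whose origin is the TCP and whose axes are the flange's). Camera axes: x right, y down, z forward; pixel columns grow to the right and rows downward; lengths in m; the calibration is good to about 2 mm. The wrist camera is an equidistant fisheye: a pixel r from the principal point sees the ray r / f radians off the axis. A picture is of the moment at which its call begins: read the wrist's pose just before it. There is no depth.
- job_done(): hands the job in; it is judged then, once.
The state is a dict: "clock": time; "qpos": joint angles; "joint_vel": joint speeds; "joint_efforts": joint torques, N m; "tool_pos": TCP position; "eef_rot": TCP orientation; "wrist_force": force on the tool from outside, world axes, zero at the start; "ft_torque": the same for the moment, N m; "grip_width": finger opening in m; "grip_force": force on a finger pad.
Only numpy, scipy, OpenCV 4.12 (cv2) and the standard library are available. Lean on these libraries where they do the work, as an engineer would, in place of code of your own. Each camera call takes 0.05 s, during which the arm holds its last target. There are 200 camera calls.

## Working session

There is one attempt and no reset: what is moved stays moved. The work goes in short steps, Python scripts to look and compute and a tool call to move; the robot and the scene stay as the last step left them, time stands still between calls to the robot, and variables do not carry over. Pictures are saved under pics/ and viewed, at most 14 in all, crops included, and the job is handed in when it is done.

Besides the shell and the picture viewer there is one more tool, called after "Request:" as name(argument=value, ...) on one line, values as JSON. jog_arm: Moves the arm, as the interface text tells. Shifts and turns lie within -1 to 1; 1 stands for 0.5 m of shift or 120 degrees of turn. Its arguments: {"type":"object","properties":{"steps":{"type":"array"},"jaw":{"type":"number"},"squeeze":{"type":"number"}},"required":["steps"]}

```bash
mkdir -p pics; ls; python3 - <<'E'
from cell import *
import cv2
s=observe(); print({k:s[k] for k in('clock','tool_pos','eef_rot','grip_width','wrist_force')})
for n in('scene','side','wrist'):
    f=grab_frame(n); cv2.imwrite(f'pics/{n}0.png',f['color'][:,:,::-1])
    print(n,{k:(v.tolist() if hasattr(v,'tolist') else v) for k,v in f.items() if k!='color'})
E
cd pics; python3 -c "
import cv2
for n in('scene','side'):
    i=cv2.imread(n+'0.png'); cv2.imwrite(n+'0b.png',cv2.resize(i,(800,600),interpolation=cv2.INTER_CUBIC))"
```

```text
pics
{'clock': 0.0, 'tool_pos': array([ 0.21143082, -0.53404302,  0.21361291]), 'eef_rot': array([ 9.82307463e-01,  1.87272928e-01,  2.74393386e-05, -9.48031370e-04]), 'grip_width': 0.09207820246397459, 'wrist_force': array([-0.00296062, -0.30965443,  0.73058027])}
scene {'fx': 369.2674955415084, 'fy': 369.2674955415084, 'cx': 253.38046403645262, 'cy': 190.26482805060505, 'origin': [1.3763732918413043, -0.4251316014580239, 1.0633403203061087], 'rotation': [0.7844706673753512, 0.49495929182993337, -0.20866345632546884, -0.3099687620602939]}
side {'fx': 412.92497469161185, 'fy': 412.92497469161185, 'cx': 258.078556333851, 'cy': 199.7474544346045, 'origin': [0.16696171833212625, -1.0084869256253037, 0.8487690772688916], 'rotation': [0.8747499751568543, -0.16752053888253013, 0.08232515051970934, -0.44718219956467015]}
wrist {'fx': 297.3186396354542, 'fy': 297.3186396354542, 'cx': 256.84316925370075, 'cy': 191.56772362596124, 'tool_from_camera': [[-0.0008209365191152727, -0.9699521579222125, -0.24329434314277468, 0.06641125456952139], [0.9999994403483816, -0.0006339048031098622, -0.0008470346055780168, 0.00028778732148537767], [0.0006673575908275348, -0.24329490234434253, 0.9699521354825202, -0.17024299345325825], [0.0, 0.0, 0.0, 1.0]]}
```

View pics/scene0b.png

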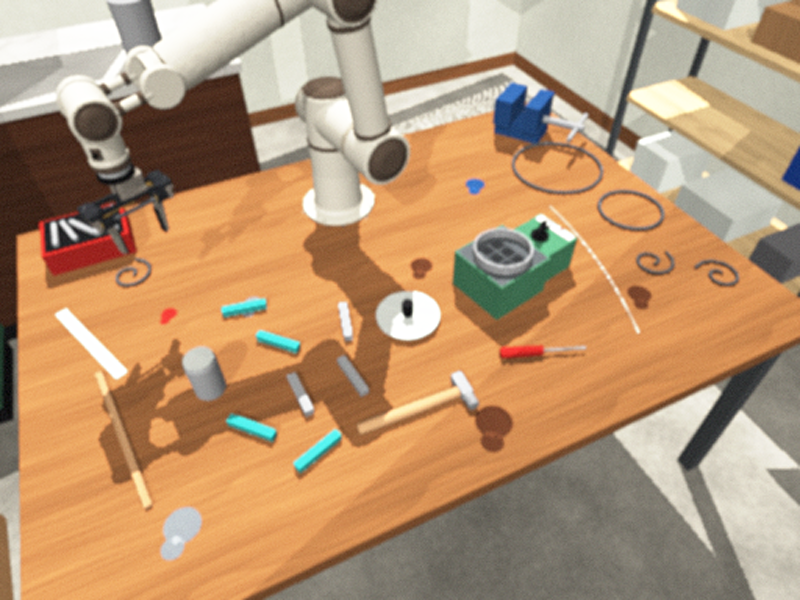

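View pics/side0b.png

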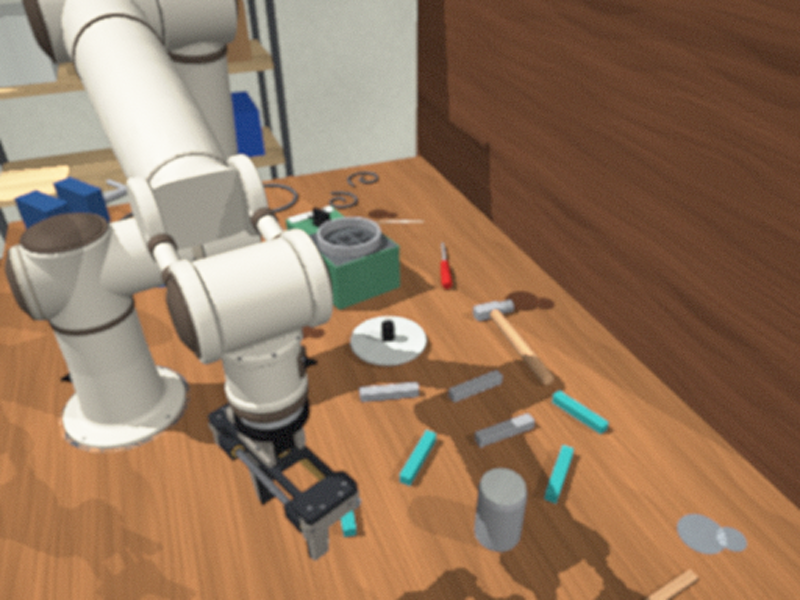

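View pics/wrist0.png

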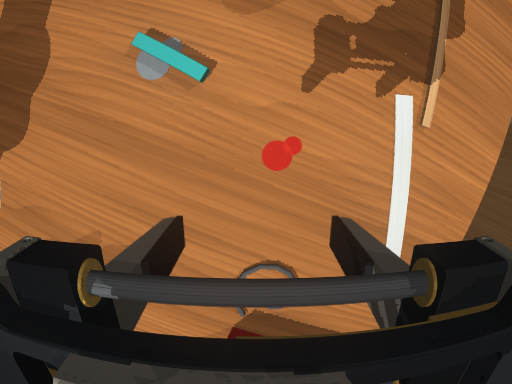

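The scene view shows three steel-grey bars at about (345,320), (300,393) and (352,375). There are four turquoise look-alikes at (243,307), (278,341), (251,427) and (318,451). The listed bars are "steel", so I take the grey ones. The cover is at (408,315), the machine's rim at (505,250), the knob at (541,230) and the tin at (203,372). The wrist view shows only a turquoise bar. I'll confirm with a crop and get rough positions.

```bash
cat > h.py <<'E'
from cell import *
import numpy as np, cv2
from scipy.spatial.transform import Rotation as R
def cam(n):
    s=observe(); f=grab_frame(n); f['bgr']=f['color'][:,:,::-1].copy()
    if n=='wrist':
        T=np.eye(4); T[:3,:3]=R.from_quat(s['eef_rot']).as_matrix(); T[:3,3]=s['tool_pos']
        M=T@np.array(f['tool_from_camera']); f['R'],f['o'],f['fish']=M[:3,:3],M[:3,3],True
    else: f['R'],f['o'],f['fish']=R.from_quat(f['rotation']).as_matrix(),np.array(f['origin']),False
    return f
def rays(f,uv):
    uv=np.atleast_2d(np.array(uv,float)); x=(uv[:,0]-f['cx'])/f['fx']; y=(uv[:,1]-f['cy'])/f['fy']
    if f['fish']:
        r=np.hypot(x,y)+1e-12; d=np.c_[x/r*np.sin(r),y/r*np.sin(r),np.cos(r)]
    else: d=np.c_[x,y,np.ones_like(x)]
    return d@f['R'].T
def plane(f,uv,z):
    d=rays(f,uv); return (f['o']+d*((z-f['o'][2])/d[:,2])[:,None])[:,:2]
def proj(f,P):
    c=(np.atleast_2d(P)-f['o'])@f['R']
    if f['fish']:
        rr=np.hypot(c[:,0],c[:,1])+1e-12; t=np.arctan2(rr,c[:,2]); x,y=c[:,0]/rr*t,c[:,1]/rr*t
    else: x,y=c[:,0]/c[:,2],c[:,1]/c[:,2]
    return np.c_[x*f['fx']+f['cx'],y*f['fy']+f['cy']]
def tool():
    s=observe(); m=R.from_quat(s['eef_rot']).as_matrix()
    return s['tool_pos'],np.degrees(np.arctan2(m[1,0],m[0,0])),m
def jog(target,yaw=None):
    """shift in units along tool axes, turn in units (to yaw of tool x, mod 180)"""
    p,y,m=tool(); sh=(np.array(target)-p)@m/0.5; t=0
    if yaw is not None:
        t=-((yaw-y+90)%180-90)/120   # tool z down: + turn lowers world yaw
    return np.round(sh,4),round(t,4)
E
python3 - <<'E'
from h import *
f=cam('scene')
S=512/800
for n,u,z in[('barA',(345,320),.02),('barB',(300,393),.02),('barC',(352,375),.02),('cover',(408,319),.018),('rim',(504,250),.139),('knob',(541,230),.13),('tin',(200,355),.11)]:
    print(n,plane(f,np.array(u)*S,z)[0].round(3))
cv2.imwrite('pics/crop1.png',cv2.resize(f['bgr'][180:310,130:290],None,fx=4,fy=4,interpolation=cv2.INTER_CUBIC))
print(tool()[1])
E
```

```text
barA [ 0.473 -0.163]
barB [ 0.628 -0.329]
barC [ 0.633 -0.209]
cover [ 0.536 -0.024]
rim [0.535 0.233]
knob [0.503 0.363]
tin [ 0.508 -0.498]
21.59164752764037
```

View pics/crop1.png

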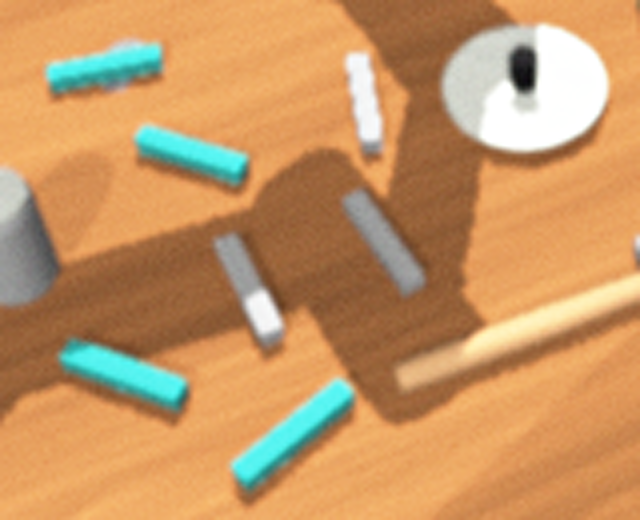

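The crop confirms it: the three grey steel bars are bar A at (364,103), bar B at (250,290) and bar C at (384,242). Everything else bar-shaped is turquoise. Next I'll move the wrist camera above the bars.

Request:
jog_arm(steps=[[[0.37,-0.21,-0.18],0],[[0.37,-0.21,-0.18],0],[[0.37,-0.21,-0.18],0],[[0.37,-0.21,-0.18],0],[[0.37,-0.21,-0.18],0]], jaw=-1, squeeze=4)

```text
clock: 0.7
tool_pos: [0.3466, -0.3669, 0.3063]
eef_rot: [0.982, 0.188, 0.001, 0.001]
wrist_force: [-0.5, -0.6, -0.3]
grip_width: 0.092
grip_force: 0.0
```

Request:
jog_arm(steps=[[[0.37,-0.21,-0.18],0],[[0.37,-0.21,-0.18],0],[[0.37,-0.21,-0.18],0],[[0.37,-0.21,-0.18],0],[[0.37,-0.21,-0.18],0]])

```text
clock: 1.2
tool_pos: [0.4799, -0.2008, 0.3963]
eef_rot: [0.982, 0.188, 0.001, 0.001]
wrist_force: [0.3, -0.4, -0.0]
grip_width: 0.0921
grip_force: 0.0
```

```bash
cat > bars.py <<'E'
from h import *
import sys
def bars(f,tag=None,lo=60):
    h=cv2.cvtColor(f['bgr'],cv2.COLOR_BGR2HSV); m=((h[:,:,1]<50)&(h[:,:,2]>lo)).astype(np.uint8)*255
    m[225:]=0 if f['fish'] else m[225:]
    m=cv2.morphologyEx(m,cv2.MORPH_CLOSE,np.ones((3,3)))
    out=[]
    for c in cv2.findContours(m,cv2.RETR_EXTERNAL,cv2.CHAIN_APPROX_NONE)[0]:
        if cv2.contourArea(c)<60: continue
        w=plane(f,c[:,0],.02).astype(np.float32)
        (cx,cy),(a,b),t=cv2.minAreaRect(w*1000); 
        if a<b: t+=90
        out.append((round(cx),round(cy),round(max(a,b)),round(min(a,b)),round((t+90)%180-90,1)))
    return out
if __name__=='__main__':
    f=cam('wrist'); print(tool()[:2],observe()['clock'])
    for b in bars(f): print(b, proj(f,[b[0]/1e3,b[1]/1e3,.02])[0].round())
    cv2.imwrite('pics/'+sys.argv[1]+'.png',f['bgr'])
E
python3 bars.py w1
```

```text
(array([ 0.48185315, -0.19869989,  0.39791811]), np.float64(21.888336040065532)) 1.25
(506, -534, 143, 78, -89.9) [408. 205.]
(465, -162, 109, 19, -14.0) [234. 155.]
(796, -615, 91, 65, -53.4) [481. 100.]
(619, -327, 109, 23, 2.9) [347. 113.]
(517, -17, 154, 152, -70.0) [172. 102.]
(623, -207, 109, 20, 7.4) [289.  84.]
(513, 336, 216, 191, -77.6) [38. 61.]
```

View pics/w1.png

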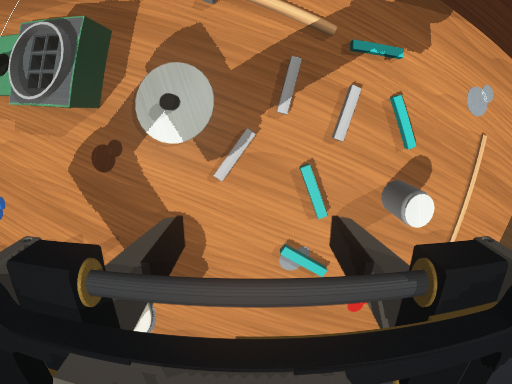

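The wrist view gives the bars at (466,-162), (619,-327) and (623,-207) mm. The machine is at upper left (50,60) and the cover at (175,102). Next I'll move over the machine to get its pose.

Request:
jog_arm(steps=[[[0.11,-0.36,-0.02],0],[[0.11,-0.36,-0.02],0],[[0.11,-0.36,-0.02],0],[[0.11,-0.36,-0.02],0],[[0.11,-0.36,-0.02],0]])

```text
clock: 1.75
tool_pos: [0.4628, -0.0121, 0.4054]
eef_rot: [0.982, 0.19, 0.001, -0.0]
wrist_force: [0.8, 0.3, 0.0]
grip_width: 0.0918
grip_force: 0.0
```

Request:
jog_arm(steps=[[[0.11,-0.36,-0.02],0],[[0.11,-0.36,-0.02],0],[[0.11,-0.36,-0.02],0],[[0.11,-0.36,-0.02],0],[[0.11,-0.36,-0.02],0]])

```text
clock: 2.25
tool_pos: [0.4478, 0.1746, 0.4145]
eef_rot: [0.982, 0.19, -0.0, -0.0]
wrist_force: [-0.2, -0.7, -1.0]
grip_width: 0.092
grip_force: 0.0
```

```bash
python3 - <<'E'
from h import *
f=cam('wrist'); print(tool()[:2])
# rectified top view on deck plane z=.139 for viewing 
cv2.imwrite('pics/w2.png',f['bgr'])
i=f['bgr'][0:240,60:420]; cv2.imwrite('pics/w2b.png',cv2.resize(i,None,fx=2.2,fy=2.2,interpolation=cv2.INTER_CUBIC))
import pickle; pickle.dump({k:f[k] for k in('bgr','R','o','fish','fx','fy','cx','cy')},open('w2.pkl','wb'))
E
```

```text
(array([0.44815192, 0.17262643, 0.41424801]), np.float64(21.759595681390838))
```

View pics/w2b.png

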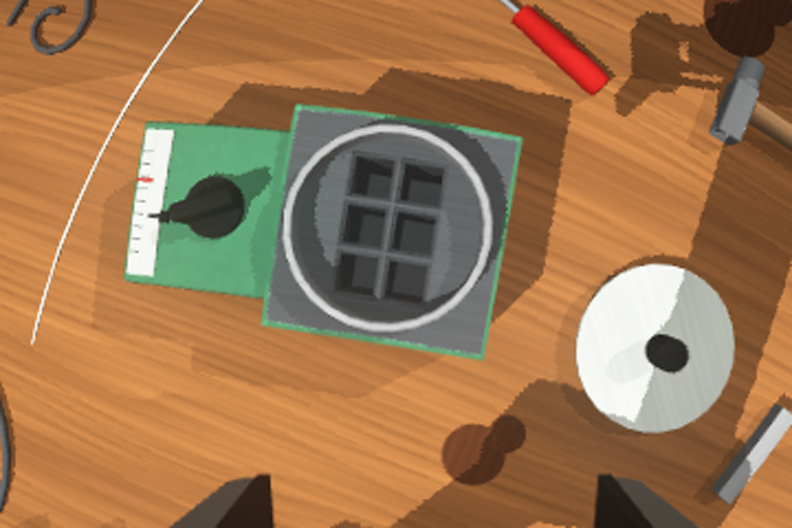

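The view shows the deck corners at about (296,105), (522,138), (483,357) and (263,326) in crop pixels. It also shows the rim at (387,227), the knob at (215,207), the pointer tip at (150,215), the mark at (146,180) and the cover at (655,348).

```bash
python3 - <<'E'
from h import *
import pickle; f=pickle.load(open('w2.pkl','rb'))
c=lambda L:np.array(L,float)/2.2+[60,0]
q=plane(f,c([(296,105),(522,138),(483,357),(263,326)]),.114)
print(q.round(4),q.mean(0).round(4))
for i in range(4):
    d=q[(i+1)%4]-q[i]; print(np.hypot(*d).round(4),np.degrees(np.arctan2(d[1],d[0])).round(1))
h=cv2.cvtColor(f['bgr'],cv2.COLOR_BGR2HSV); m=((h[:,:,1]<40)&(h[:,:,2]>185)).astype(np.uint8); m[:, :185]=0; m[:,290:]=0; m[165:]=0
cs=max(cv2.findContours(m,cv2.RETR_EXTERNAL,cv2.CHAIN_APPROX_NONE)[0],key=cv2.contourArea)
w=(plane(f,cs[:,0],.139)*1e4).astype(np.float32); print('rim',cv2.fitEllipse(w))
# cover disc
m=((h[:,:,1]<45)&(h[:,:,2]>100)).astype(np.uint8); m=cv2.morphologyEx(m,cv2.MORPH_OPEN,np.ones((5,5))); m[:,:310]=0;m[:115]=0
cs=max(cv2.findContours(m,cv2.RETR_EXTERNAL,cv2.CHAIN_APPROX_NONE)[0],key=cv2.contourArea)
w=(plane(f,cs[:,0],.018)*1e4).astype(np.float32); print('cover',cv2.fitEllipse(w))
# wells: corners outer of the 2x3 pattern at deck: 
q=plane(f,c([(352,152),(446,165),(428,303),(336,293)]),.114); print('wells',q.mean(0).round(4))
for a,b in((0,3),(1,2),(0,1),(3,2)):
    d=q[b]-q[a]; print(np.degrees(np.arctan2(d[1],d[0])).round(1),np.hypot(*d).round(3))
q=plane(f,c([(150,215),(146,180),(215,207)]),.11); print(q.round(4))
E
```

```text
[[0.5817 0.3354]
 [0.617  0.1744]
 [0.4581 0.14  ]
 [0.4204 0.2991]] [0.5193 0.2372]
0.1648 -77.6
0.1626 -167.8
0.1635 103.3
0.1654 12.7
rim ((5193.22705078125, 2385.978759765625), (1396.3145751953125, 1400.4774169921875), 58.808231353759766)
cover ((5162.771484375, -162.49740600585938), (1529.19775390625, 1534.470947265625), 171.92335510253906)
wells [0.5203 0.237 ]
-165.0 0.103
-165.5 0.101
-77.1 0.068
-74.9 0.067
[[0.4691 0.4161]
 [0.4936 0.4295]
 [0.4909 0.3667]]
```

Request:
jog_arm(steps=[[[-0.075,0.34,0.29],0],[[-0.075,0.34,0.29],0],[[-0.075,0.34,0.29],0],[[-0.075,0.34,0.29],0],[[-0.075,0.34,0.29],0]], jaw=-0.2)

```text
clock: 2.8
tool_pos: [0.4743, -0.0043, 0.2661]
eef_rot: [0.983, 0.185, -0.002, -0.0]
wrist_force: [-0.5, 0.2, 0.1]
grip_width: 0.056
grip_force: 0.0
```

Request:
jog_arm(steps=[[[-0.075,0.34,0.29],0.3],[[-0.075,0.34,0.29],0.3],[[-0.075,0.34,0.29],0.3],[[-0.075,0.34,0.29],0.3],[[-0.075,0.34,0.29],0.3]])

```text
clock: 3.3
tool_pos: [0.5009, -0.176, 0.1212]
eef_rot: [0.992, -0.13, -0.002, -0.0]
wrist_force: [-0.5, 0.3, 0.3]
grip_width: 0.055
grip_force: 0.0
```

```bash
python3 - <<'E'
from h import *
from bars import bars
print(tool()[:2],observe()['grip_width'],observe()['qpos'].round(2))
f=cam('wrist')
for b in bars(f): print(b)
print(jog([.505,-.172,.004],-14))
E
```

```text
(array([ 0.50093017, -0.17595308,  0.1212257 ]), np.float64(-14.89142560149412)) 0.05503234598873484 [-0.56  0.14  1.81 -0.    1.2   1.27]
(495, -169, 53, 20, -13.9)
(548, -26, 155, 90, 77.1)
(504, -473, 44, 38, 77.4)
(541, -485, 36, 12, 84.0)
(612, -325, 92, 27, 3.0)
(624, -207, 110, 20, 7.2)
(751, -6, 68, 40, -1.4)
(array([ 0.0082, -0.0126,  0.2306]), np.float64(-0.0075))
```

Request:
jog_arm(steps=[[[0.008,-0.012,0.1],0],[[0.008,-0.012,0.17],0],[[0.008,-0.012,0.21],0],[[0.008,-0.012,0.23],0],[[0.008,-0.012,0.23],0]])

```text
clock: 3.85
tool_pos: [0.5076, -0.1674, 0.0087]
eef_rot: [0.992, -0.126, -0.001, -0.0]
wrist_force: [-0.1, 0.1, 1.1]
grip_width: 0.0554
grip_force: 0.0
```

Request:
jog_arm(steps=[[[0,0,0],0],[[0,0,0],0],[[0,0,0],0],[[0,0,0],0],[[0,0,0],0]], jaw=1, squeeze=5)

```text
clock: 4.35
tool_pos: [0.5096, -0.1677, 0.0105]
eef_rot: [0.992, -0.125, 0.001, 0.001]
wrist_force: [-0.7, -2.0, 2.8]
grip_width: 0.0204
grip_force: 5.0
```

Request:
jog_arm(steps=[[[0,0,-0.05],0],[[0,0,-0.1],0],[[0,0,-0.15],0],[[0,0,-0.2],0],[[0,0,-0.25],0]])

```text
clock: 4.85
tool_pos: [0.5084, -0.1665, 0.1351]
eef_rot: [0.992, -0.125, -0.0, -0.0]
wrist_force: [-0.3, -0.3, -1.3]
grip_width: 0.0196
grip_force: 5.0
```

Request:
jog_arm(steps=[[[0,0,-0.05],0],[[0,0,-0.1],0],[[0,0,-0.15],0],[[0,0,-0.15],0],[[0,0,-0.15],0]])

```text
clock: 5.35
tool_pos: [0.5086, -0.1667, 0.2088]
eef_rot: [0.992, -0.125, -0.0, -0.0]
wrist_force: [-0.5, 0.3, -1.6]
grip_width: 0.0197
grip_force: 5.0
```

```bash
python3 - <<'E'
from h import *
s=observe(); print(tool()[:2],s['grip_width'],s['grip_force'],s['wrist_force'].round(2))
f=cam('side'); g=cam('wrist')
u=proj(f,s['tool_pos'])[0].astype(int); print(u)
a=f['bgr'][max(0,u[1]-75):u[1]+75,max(0,u[0]-100):u[0]+100]
cv2.imwrite('pics/g1.png',np.hstack([cv2.resize(a,(400,300)),cv2.resize(g['bgr'],(400,300))]))
E
```

```text
(array([ 0.50863485, -0.16669753,  0.20881089]), np.float64(-14.407003624168276)) 0.019720945616286772 4.999574795365334 [-0.54  0.34 -1.56]
[262 194]
```

View pics/g1.png

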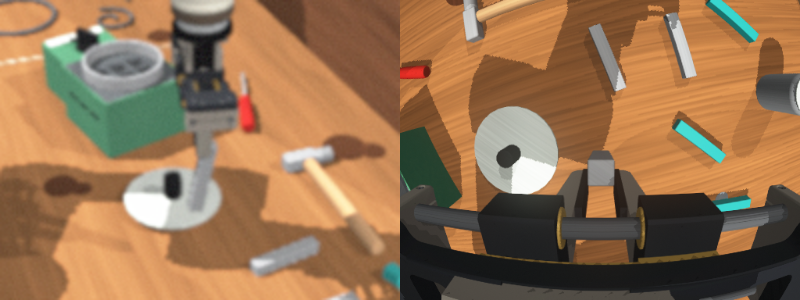

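The side view shows the bar hanging nearly upright from the pads, from about (205,128) to (196,207) in the crop. I'll measure its tilt in the swing plane.

```bash
cat > tilt.py <<'E'
from h import *
def tilt():
    f=cam('side'); p,y,m=tool(); x=m[:,0]; n=m[:,1]
    h=cv2.cvtColor(f['bgr'],cv2.COLOR_BGR2HSV)
    # candidate pixels: grey, sampled in swing plane coordinates (a along tool x, z up)
    A=np.arange(-.06,.06,.001); Z=np.arange(-.12,.04,.001); AA,ZZ=np.meshgrid(A,Z)
    P=p+AA[...,None]*x+ZZ[...,None]*np.array([0,0,1]); u=proj(f,P.reshape(-1,3)).astype(np.float32).reshape(AA.shape+(2,))
    return cv2.flip(cv2.remap(f['bgr'],u[...,0],u[...,1],cv2.INTER_LINEAR),0)
if __name__=='__main__':
    import sys; i=tilt(); cv2.imwrite('pics/'+sys.argv[1]+'.png',cv2.resize(i,None,fx=3,fy=3))
E
python3 tilt.py t1
```

```text
(no output)
```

View pics/t1.png

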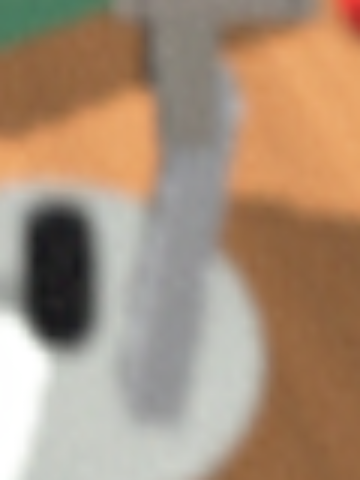

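The bar tilts about 9°, with its lower end towards tool -x and about 95 mm below the TCP. That fits a 28 mm well when inserted 45 mm. I'll firm up the grip, carry it over well 2 and check there.

Request:
jog_arm(steps=[[[0,0,-0.08],0],[[-0.03,-0.1,-0.13],0],[[-0.05,-0.19,-0.13],0],[[-0.07,-0.28,-0.13],0],[[-0.076,-0.36,-0.13],0]], squeeze=20)

```text
clock: 6.0
tool_pos: [0.5159, 0.0193, 0.2735]
eef_rot: [0.992, -0.125, -0.001, -0.0]
wrist_force: [0.0, -0.9, -1.6]
grip_width: 0.0195
grip_force: 20.0
```

Request:
jog_arm(steps=[[[-0.02,-0.09,0],-0.06],[[-0.04,-0.18,0],-0.12],[[-0.06,-0.27,0],-0.18],[[-0.07,-0.36,0],-0.225],[[-0.077,-0.4,0],-0.225]])

```text
clock: 6.5
tool_pos: [0.5283, 0.2236, 0.2726]
eef_rot: [0.994, 0.112, -0.001, -0.0]
wrist_force: [0.2, -0.6, -2.8]
grip_width: 0.0197
grip_force: 20.0
```

```bash
python3 - <<'E'
from h import *
s=observe(); print(tool()[:2],s['grip_width'],s['grip_force'],s['wrist_force'].round(2))
print(jog([.5292,.2215,.27],12.65))
from tilt import tilt
f=cam('scene');u=proj(f,s['tool_pos'])[0].astype(int)
a=f['bgr'][u[1]-50:u[1]+70,u[0]-80:u[0]+80]
cv2.imwrite('pics/t2.png',np.hstack([cv2.resize(a,(533,400)),cv2.resize(tilt(),None,fx=2,fy=2.5)]))
E
```

```text
(array([0.52827723, 0.22358104, 0.2726434 ]), np.float64(12.889760666227579)) 0.0197026781341109 19.997043907642365 [ 0.21 -0.58 -2.8 ]
(array([0.0009, 0.0045, 0.0053]), np.float64(0.002))
```

View pics/t2.png

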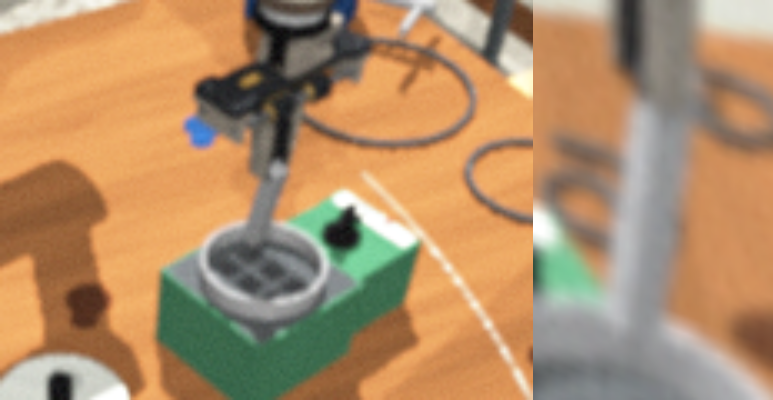

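The bar is held over the wells with the same tilt, its lower end at about -7 mm and -96 mm. I'll lower it and release.

Request:
jog_arm(steps=[[[0.001,0.004,0.05],0],[[0.001,0.004,0.1],0],[[0.001,0.004,0.15],0],[[0.001,0.004,0.19],0],[[0.001,0.004,0.215],0]], squeeze=6)

```text
clock: 7.1
tool_pos: [0.5317, 0.2173, 0.1676]
eef_rot: [0.994, 0.109, 0.002, 0.0]
wrist_force: [0.5, 0.0, 10.1]
grip_width: 0.02
grip_force: 6.0
```

```bash
python3 - <<'E'
from h import *
s=observe(); print(tool()[:2],s['grip_width'],s['grip_force'],s['wrist_force'].round(2))
E
```

```text
(array([0.53167914, 0.21730232, 0.16763771]), np.float64(12.517395249210539)) 0.020048596604896777 6.001382991671562 [ 0.54  0.   10.05]
```

```bash
python3 - <<'E'
from h import *
s=observe()
from tilt import tilt
f=cam('scene');u=proj(f,s['tool_pos'])[0].astype(int)
a=f['bgr'][u[1]-40:u[1]+50,u[0]-60:u[0]+60]
g=cam('wrist')['bgr'][90:270,170:350]
cv2.imwrite('pics/t3.png',np.hstack([cv2.resize(a,(533,400)),cv2.resize(tilt()[:100],(200,400)) if 0 else cv2.resize(g,(267,400))]))
E
```

```text
(no output)
```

View pics/t3.png

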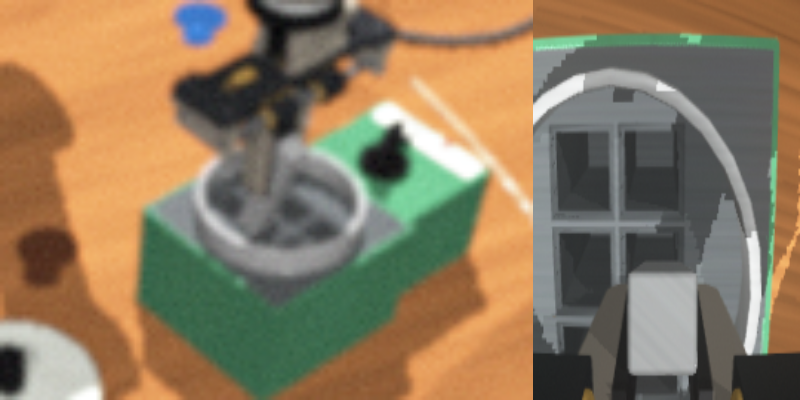

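```bash
python3 - <<'E'
from h import *
s=observe(); p=s['tool_pos']; f=cam('scene');u=proj(f,p)[0].astype(int); o=u-[60,40]
y=np.radians(12.65); X=np.array([np.cos(y),np.sin(y)]); Y=np.array([-X[1],X[0]]); C=np.array([.5194,.2378])
w=C-.018*Y
print('well2',(proj(f,[*w,.114])[0]-o)*4.44, 'tcp',(proj(f,p)[0]-o)*4.44)
q=plane(f,np.array([[255,228]])/4.44+o,.114)[0]-C; print('bottom machine xy',q@X,q@Y)
q=p[:2]-C; print('tcp machine',q@X,q@Y)
big=cv2.resize(f['bgr'][o[1]+10:o[1]+70,o[0]+20:o[0]+100],(800,600),interpolation=cv2.INTER_CUBIC)
for i in range(6):
    c=C+(i//2-1)*.036*X+(i%2*.036-.018)*Y
    k=[c+.014*(a*X+b*Y) for a,b in((-1,-1),(1,-1),(1,1),(-1,1))]
    pts=(proj(f,[[*v,.114] for v in k])-o-[20,10])*10
    cv2.polylines(big,[pts.astype(np.int32)],True,(0,0,255),1); 
cv2.imwrite('pics/t4.png',big)
E
```

```text
well2 [258.87155816 218.19456903] tcp [266.52084812 177.65362548]
bottom machine xy 0.006844513553722379 -0.02930923656005934
tcp machine 0.006038629798261808 -0.022659069011208618
```

View pics/t4.png

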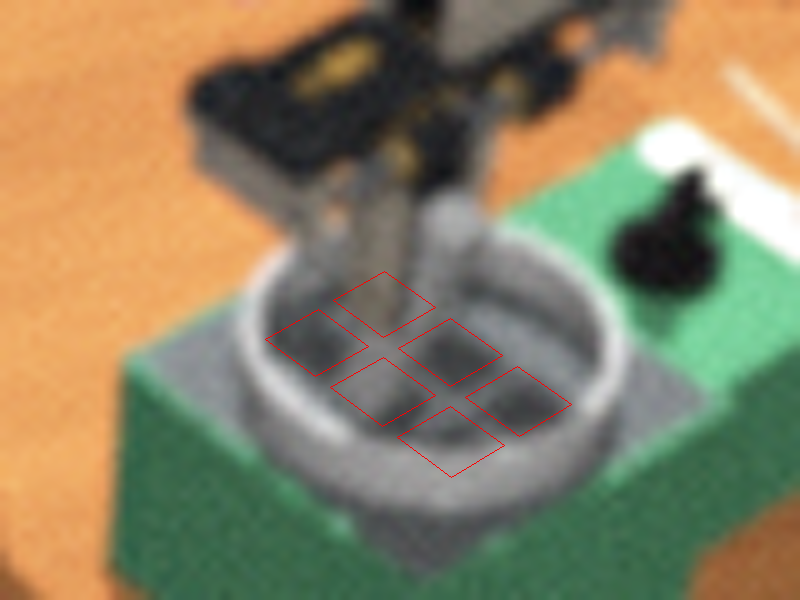

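Tool readings seem to be noisy by 2 to 4 mm. I'll dead-reckon the commanded pose from the logged jogs and compare it with them.

```bash
cat > dr.py <<'E'
import numpy as np
LOG=[(.37,-.21,-.18,0),(.37,-.21,-.18,0),(.11,-.36,-.02,0),(.11,-.36,-.02,0),(-.075,.34,.29,0),(-.075,.34,.29,.3),(.008,-.012,.23,0),(0,0,-.25,0),(0,0,-.15,0),
(-.076,-.36,-.13,0),(-.077,-.4,0,-.225),(.001,.004,.215,0)]
def ax(y):
    y=np.radians(y); return np.array([[np.cos(y),np.sin(y),0],[np.sin(y),-np.cos(y),0],[0,0,-1]])
def dr(log=None,tr=False):
    p=np.array([.212,-.535,.215]); y=21.59
    import os,json
    L=LOG+(json.load(open('log.json')) if os.path.exists('log.json') else [])
    out=[]
    for a,b,c,t in L:
        p=p+.5*np.array([a,b,c])@ax(y); y-=120*t; out.append((p.round(4),round(y,2)))
    return out if tr else (p,y)
def add(*rows):
    import os,json
    L=json.load(open('log.json')) if os.path.exists('log.json') else []
    json.dump(L+[list(r) for r in rows],open('log.json','w'))
def to(x,y,z,yaw=None):
    p,w=dr(); s=(np.array([x,y,z])-p)@ax(w).T/.5
    return s.round(4), 0 if yaw is None else round(-((yaw-w+90)%180-90)/120,4)
E
python3 - <<'E'
from dr import *
for o in dr(tr=True): print(o)
from h import *
# 3 readings across time
for i in range(4): grab_frame('side'); s=observe(); print(s['tool_pos'].round(4),s['wrist_force'].round(1))
# machine pose w/ dead-reckoned w2 pose
import pickle; f=pickle.load(open('w2.pkl','rb'))
g=grab_frame('wrist'); o=dr(tr=True)[3]; T=np.eye(4); T[:3,:3]=ax(o[1]).T; T[:3,3]=o[0]; M=T@np.array(g['tool_from_camera']); f['R'],f['o']=M[:3,:3],M[:3,3]
c=lambda L:np.array(L,float)/2.2+[60,0]
q=plane(f,c([(296,105),(522,138),(483,357),(263,326)]),.114); print(q.mean(0))
h=cv2.cvtColor(f['bgr'],cv2.COLOR_BGR2HSV); m=((h[:,:,1]<40)&(h[:,:,2]>185)).astype(np.uint8); m[:, :185]=0; m[:,290:]=0; m[165:]=0
cs=max(cv2.findContours(m,cv2.RETR_EXTERNAL,cv2.CHAIN_APPROX_NONE)[0],key=cv2.contourArea)
print('rim',cv2.fitEllipse((plane(f,cs[:,0],.139)*1e4).astype(np.float32)))
E
```

```text
(array([ 0.3454, -0.3693,  0.305 ]), 21.59)
(array([ 0.4788, -0.2036,  0.395 ]), 21.59)
(array([ 0.4637, -0.016 ,  0.405 ]), 21.59)
(array([0.4486, 0.1716, 0.415 ]), 21.59)
(array([ 4.763e-01, -2.000e-04,  2.700e-01]), 21.59)
(array([ 0.504 , -0.1721,  0.125 ]), -14.41)
(array([ 0.5093, -0.1673,  0.01  ]), -14.41)
(array([ 0.5093, -0.1673,  0.135 ]), -14.41)
(array([ 0.5093, -0.1673,  0.21  ]), -14.41)
(array([0.5173, 0.0165, 0.275 ]), -14.41)
(array([0.5298, 0.2198, 0.275 ]), 12.59)
(array([0.5307, 0.2179, 0.1675]), 12.59)
[0.5297 0.217  0.1665] [-0.9 -1.4  0.5]
[0.5298 0.2172 0.1666] [-1.1 -1.3 -1. ]
[0.5299 0.2174 0.1667] [-1.2 -0.4 -0.2]
[0.53   0.2176 0.1668] [-0.9 -1.1  0.1]
[0.52067275 0.23331624]
rim ((5207.080078125, 2347.468017578125), (1397.769287109375, 1402.0009765625), 59.372711181640625)
```

Dead reckoning agrees with the settled readings, so I'll use it. I'll cross-check the machine centre with both fixed cameras.

```bash
python3 - <<'E'
from h import *
for n in('scene','side'):
    f=cam(n); h=cv2.cvtColor(f['bgr'],cv2.COLOR_BGR2HSV)
    C=np.array([.52,.236]); best=[]
    # green block + deck: use bright rim top: edges along radial rays r=60..80mm at z=.139, find brightest ring radius
    g=cv2.GaussianBlur(h[:,:,2].astype(np.float32),(3,3),0)
    pts=[]
    for t in np.radians(np.arange(0,360,5)):
        r=np.arange(.062,.08,.0005); P=np.c_[C[0]+r*np.cos(t),C[1]+r*np.sin(t),np.full(len(r),.139)]
        u=proj(f,P).astype(np.float32); v=cv2.remap(g,u[:,:1],u[:,1:],cv2.INTER_LINEAR)[:,0]
        k=np.argmax(v); 
        if v[k]>140: pts.append(P[k,:2])
    pts=np.array(pts); A=np.c_[2*pts,np.ones(len(pts))]; 
    for _ in range(3):
        x=np.linalg.lstsq(A,(pts**2).sum(1),rcond=None)[0]; rr=np.hypot(*(pts-x[:2]).T); keep=abs(rr-np.median(rr))<.004; pts=pts[keep];A=A[keep]
    print(n,x[:2],np.sqrt(x[2]+x[0]**2+x[1]**2),len(pts))
E
```

```text
scene [0.51950285 0.23611903] 0.07222853458135572 31
side [0.52246234 0.24361547] 0.07231670891574818 45
```

Request:
jog_arm(steps=[[[0,0,0.01],0],[[0,0,0.02],0],[[0,0,0.03],0],[[0,0,0.03],0],[[0,0,0.03],0]], squeeze=4)

```text
clock: 8.1
tool_pos: [0.5315, 0.2188, 0.1531]
eef_rot: [0.994, 0.11, 0.002, -0.0]
wrist_force: [4.2, 2.4, 3.8]
grip_width: 0.02
grip_force: 4.0
```

```bash
python3 - <<'E'
from dr import *; add((0,0,.03,0))
from h import *
for i in range(3): grab_frame('side'); s=observe(); print(s['tool_pos'].round(4),s['wrist_force'].round(1))
g=cam('wrist')['bgr']; f=cam('scene');u=proj(f,s['tool_pos'])[0].astype(int)
a=f['bgr'][u[1]-40:u[1]+50,u[0]-60:u[0]+60]
cv2.imwrite('pics/t5.png',np.hstack([cv2.resize(a,(533,400),interpolation=cv2.INTER_CUBIC),cv2.resize(g[90:270,170:350],(267,400))]))
E
```

```text
[0.5314 0.2188 0.1531] [3.1 2.3 4.1]
[0.5313 0.2188 0.1531] [2.9 2.3 4.7]
[0.5312 0.2187 0.153 ] [2.4 3.5 5.3]
```

The forces fit a tilted bar about 57 mm down in the well with its lower end against the wall. I'll release it, lift straight up and check from above.

Request:
jog_arm(steps=[[[0,0,0],0],[[0,0,0],0],[[0,0,0],0],[[0,0,0],0],[[0,0,-0.02],0]], jaw=-0.2)

```text
clock: 8.85
tool_pos: [0.5287, 0.2179, 0.1605]
eef_rot: [0.994, 0.11, -0.002, 0.0]
wrist_force: [0.7, 0.2, -0.0]
grip_width: 0.0548
grip_force: 0.0
```

Request:
jog_arm(steps=[[[0,0,-0.1],0],[[-0.04,0,-0.18],0],[[-0.1,0,-0.26],0],[[-0.14,0,-0.34],0],[[-0.18,0,-0.42],0]])

```text
clock: 9.35
tool_pos: [0.4411, 0.1984, 0.3746]
eef_rot: [0.994, 0.11, 0.001, 0.0]
wrist_force: [1.4, -0.8, 0.4]
grip_width: 0.055
grip_force: 0.0
```

```bash
python3 - <<'E'
from dr import *; add((0,0,-.02,0),(-.18,0,-.42,0))
from h import *
p,w=dr(); s=observe(); print(p,w,s['tool_pos'],s['wrist_force'].round(1))
g=cam('wrist'); cv2.imwrite('pics/w3.png',cv2.resize(g['bgr'][40:230,150:400],(750,570),interpolation=cv2.INTER_CUBIC))
E
```

```text
[0.44288258 0.19832621 0.3725    ] 12.59 [0.4411262  0.19839753 0.37459488] [ 1.4 -0.8  0.4]
```

View pics/w3.png

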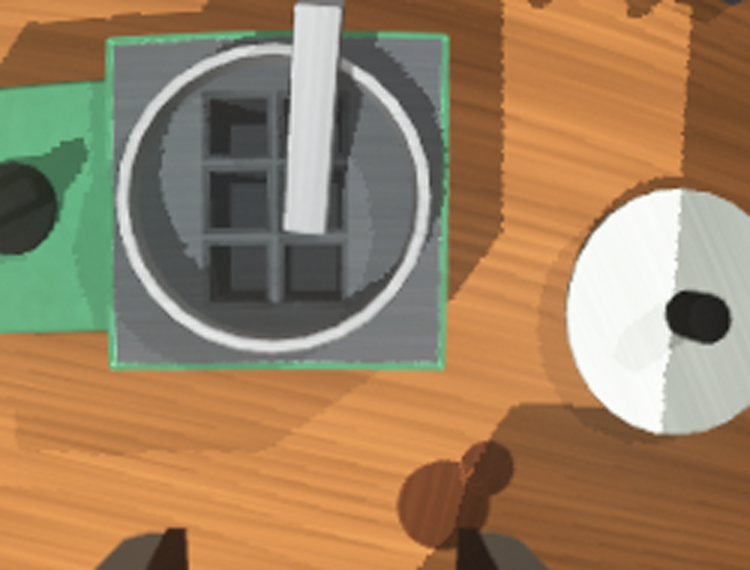

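The bar was not in. It had stood on the web between wells 0 and 2, and on release it toppled against the rim on the +x side: low end at (305,232), high end at (318,3). The lower end must be further towards -x than I estimated. I'll locate both ends so I can regrasp.

```bash
python3 - <<'E'
from dr import *
from h import *
g=cam('wrist')
p,w=dr(); T=np.eye(4); T[:3,:3]=ax(w).T; T[:3,3]=p; M=T@np.array(g['tool_from_camera']); g['R'],g['o']=M[:3,:3],M[:3,3]
for _ in range(3): grab_frame('side'); 
print(observe()['tool_pos'])
c=lambda L:np.array(L,float)/3+[150,40]
q=plane(g,c([(107,38),(448,36),(443,369),(110,367)]),.114); C=q.mean(0); print('C',C,[np.degrees(np.arctan2(*(q[b]-q[a])[::-1])).round(1) for a,b in((0,1),(1,2),(2,3),(3,0))])
cr=plane(g,c([(274,198)]),.139); print('rim',cr)
y=np.radians(12.65); X=np.array([np.cos(y),np.sin(y)]); Y=np.array([-X[1],X[0]])
for C in (C,):
  for px,z in(((305,232),.133),((297,6),.165),((341,6),.165),((319,6),.16),((319,6),.17)):
    d=plane(g,c([px]),z)[0]-C; print(px,z,d@X,d@Y)
E
```

```text
[0.44235526 0.19861523 0.37182309]
C [0.52067822 0.2375856 ] [np.float64(-78.0), np.float64(-167.9), np.float64(102.0), np.float64(12.3)]
rim [[0.51994939 0.23653209]]
(305, 232) 0.133 -0.016439203443354207 -0.01458550334254206
(297, 6) 0.165 0.08139422434242 -0.011965910644546295
(341, 6) 0.165 0.08134670043166217 -0.030435692105785207
(319, 6) 0.16 0.08264646176013873 -0.021193024143616932
(319, 6) 0.17 0.08001610898018234 -0.02120940376656123
```

```bash
cat >> dr.py <<'E'
C=np.array([.5203,.2368]); MY=12.1; _y=np.radians(MY); MX=np.array([np.cos(_y),np.sin(_y)]); MYv=np.array([-MX[1],MX[0]])
def mach(x,y): return C+x*MX+y*MYv
E
python3 - <<'E'
from dr import *
print(to(*mach(.071,-.0203),.20,8.5))
E
```

```text
(array([0.3095, 0.0005, 0.345 ]), 0.0341)
```

Request:
jog_arm(steps=[[[0.31,0,0.345],0.035],[[0.31,0,0.345],0.035],[[0.31,0,0.345],0.035],[[0.31,0,0.345],0.035],[[0.31,0,0.345],0.035]])

```text
clock: 10.1
tool_pos: [0.5928, 0.232, 0.1927]
eef_rot: [0.997, 0.073, -0.004, 0.001]
wrist_force: [-0.6, -1.2, -0.3]
grip_width: 0.0551
grip_force: 0.0
```

Request:
jog_arm(steps=[[[0,0,0.05],0],[[0,0,0.09],0],[[0,0,0.112],0],[[0,0,0.112],0],[[0,0,0.112],0]])

```text
clock: 10.6
tool_pos: [0.5933, 0.2323, 0.1427]
eef_rot: [0.997, 0.073, -0.001, 0.0]
wrist_force: [0.5, 0.4, 0.2]
grip_width: 0.0551
grip_force: 0.0
```

Request:
jog_arm(steps=[[[0,0,0],0],[[0,0,0],0],[[0,0,0],0],[[0,0,0],0],[[0,0,0],0]], jaw=1, squeeze=5)

```text
clock: 11.1
tool_pos: [0.5938, 0.2333, 0.1442]
eef_rot: [0.997, 0.073, 0.0, -0.001]
wrist_force: [-0.9, 2.6, 2.1]
grip_width: 0.0202
grip_force: 5.0
```

Request:
jog_arm(steps=[[[-0.03,0,-0.06],0],[[-0.08,0,-0.1],0],[[-0.12,0,-0.14],0],[[-0.12,0,-0.18],0],[[-0.12,0,-0.22],0]])

```text
clock: 11.6
tool_pos: [0.5335, 0.2235, 0.254]
eef_rot: [0.997, 0.073, -0.0, 0.0]
wrist_force: [-0.2, -0.3, -1.8]
grip_width: 0.0197
grip_force: 5.0
```

```bash
cat > st.py <<'E'
from h import *
from dr import *
def view(n):
    """annotated-free numeric view of held bar: grey silhouette in swing plane, from side camera, near face corrected"""
def stat():
    s=observe(); p,w=dr(); q=p[:2]-C; print('DR',p.round(4),round(w,1),'mach',(q@MX).round(4),(q@MYv).round(4),'meas',s['tool_pos'].round(4),'F',s['wrist_force'].round(1),'grip',s['grip_width'].round(4),s['grip_force'].round(1),'t',s['clock'])
E
python3 - <<'E'
from st import *
add((.31,0,.345,.035),(0,0,.112,0),(-.12,0,-.22,0)); stat()
f=cam('scene'); s=observe(); u=proj(f,s['tool_pos'])[0].astype(int); g=cam('wrist'); h=cam('side'); v=proj(h,s['tool_pos'])[0].astype(int)
cv2.imwrite('pics/t6.png',np.hstack([cv2.resize(f['bgr'][u[1]-30:u[1]+60,u[0]-45:u[0]+45],(400,400),interpolation=cv2.INTER_CUBIC),cv2.resize(h['bgr'][v[1]-30:v[1]+60,v[0]-45:v[0]+45],(400,400),interpolation=cv2.INTER_CUBIC)]))
E
```

```text
Traceback (most recent call last):
  File "st.py", line 6, in stat
    s=observe(); p,w=dr(); q=p[:2]-C; print('DR',p.round(4),round(w,1),'mach',(q@MX).round(4),(q@MYv).round(4),'meas',s['tool_pos'].round(4),'F',s['wrist_force'].round(1),'grip',s['grip_width'].round(4),s['grip_force'].round(1),'t',s['clock'])
                                                                                                                                                                                  ^^^^^^^^^^^^^^^^^^^^^
AttributeError: 'float' object has no attribute 'round'
```

```bash
sed -i "s/s\['grip_width'\].round(4),s\['grip_force'\].round(1)/round(float(s['grip_width']),4),round(float(s['grip_force']),1)/" st.py
python3 - <<'E'
from st import *
stat(); print(to(*mach(-.03,0),.222,12.1))
E
```

```text
DR [0.5348 0.2234 0.254 ] 8.4 mach 0.0114 -0.0162 meas [0.5335 0.2235 0.254 ] F [-0.2 -0.3 -1.8] grip 0.0197 5.0 t 11.6
(array([-0.0846, -0.0269,  0.064 ]), -0.0309)
```

Request:
jog_arm(steps=[[[-0.04,-0.013,0],-0.015],[[-0.085,-0.027,0],-0.031],[[-0.085,-0.027,0.02],-0.031],[[-0.085,-0.027,0.04],-0.031],[[-0.085,-0.027,0.064],-0.031]])

```text
clock: 12.1
tool_pos: [0.4907, 0.2306, 0.2204]
eef_rot: [0.994, 0.105, -0.0, 0.0]
wrist_force: [-0.4, 0.2, -2.5]
grip_width: 0.0204
grip_force: 5.0
```

Request:
jog_arm(steps=[[[-0.012,0,0],0],[[-0.024,0,0],0],[[-0.036,0,0],0],[[-0.046,0,0],0],[[-0.054,0,0],0]])

```text
clock: 12.6
tool_pos: [0.4637, 0.2251, 0.2221]
eef_rot: [0.994, 0.105, 0.0, -0.0]
wrist_force: [0.3, -0.2, -1.2]
grip_width: 0.02
grip_force: 5.0
```

```bash
cat > sil.py <<'E'
from st import *
def sil(n='side',h=.010):
    """grey-on-other silhouette of hanging bar: for each height below TCP, centre along tool x, near face corrected"""
    f=cam(n); p,w=dr(); A=ax(w); x=A[0]; yv=A[1]
    sgn=np.sign((f['o']-p)@yv); hsv=cv2.cvtColor(f['bgr'],cv2.COLOR_BGR2HSV)
    a=np.arange(-.05,.05,.0005)
    for dz in np.arange(-.015,-.1,-.01):
        P=p+a[:,None]*x+sgn*h*yv+[0,0,dz]; u=proj(f,P).astype(np.float32)
        v=cv2.remap(f['bgr'],u[:,:1],u[:,1:],cv2.INTER_LINEAR)[:,0].astype(int)
        g=np.gradient(cv2.GaussianBlur(v.sum(1).astype(np.float32)[:,None],(1,5),0)[:,0])
        l=a[np.argsort(-abs(g))[:1]]
        print(round(dz,3),' '.join(str(k//3) for k in v.sum(1)[::8]))
E
python3 - <<'E'
from sil import *
add((-.085,-.027,.064,-.031),(-.054,0,0,0)); 
for _ in range(3): grab_frame('side')
stat(); sil()
E
```

```text
DR [0.4644 0.2248 0.222 ] 12.1 mach -0.0572 0.0 meas [0.4639 0.2252 0.222 ] F [-1.   0.1 -2.1] grip 0.0196 5.0 t 12.75
-0.015 228 229 224 206 181 161 152 146 142 127 96 64 46 66 106 146 167 168 160 154 143 132 125 121 119
-0.025 218 196 171 155 146 142 137 123 85 57 38 32 39 50 77 124 154 161 161 162 161 157 156 152 149
-0.035 163 152 145 149 148 133 97 76 86 105 130 143 152 156 154 162 179 182 181 181 182 184 187 187 181
-0.045 146 145 145 145 150 162 178 182 175 160 152 149 144 147 150 147 151 152 154 153 151 152 151 153 155
-0.055 140 133 127 126 130 154 186 192 157 133 132 140 134 134 134 135 137 137 135 138 146 143 140 141 141
-0.065 131 130 125 122 122 140 181 204 182 133 110 99 94 91 94 102 109 113 117 119 123 126 122 119 123
-0.075 115 127 127 125 121 131 155 183 191 169 125 97 95 106 121 128 132 130 125 125 124 127 129 130 132
-0.085 109 112 119 128 129 130 146 161 162 148 135 128 119 106 97 92 99 113 118 107 96 89 88 89 93
-0.095 110 111 112 115 119 129 136 146 162 154 137 126 126 132 137 146 150 141 134 133 129 113 99 93 93
```

```bash
cat > wp.py <<'E'
from st import *
def wprof():
    g=grab_frame('wrist'); M=np.array(g['tool_from_camera']); g.update(R=M[:3,:3],o=M[:3,3],fish=True)
    im=g['color'].astype(int)
    for nm,P in(('top+x',[.01,0,-.014]),('top-x',[-.01,0,-.014]),('bot vertical +x',[.01,0,.095]),('bot 5deg-x',[.0015,0,.095]),('bot 10deg-x',[-.007,0,.094]),('bot 5deg+x',[.0185,0,.095])):
        print(nm,proj(g,P)[0].round(1))
    c=int(round(proj(g,[.01,0,.05])[0][0]))
    for r in range(90,232,3): print(r,im[r,c-2:c+3].mean(0).astype(int),end='; ')
    return g
E
python3 - <<'E'
from wp import *
wprof()
E
```

```text
top+x [256.2 221.6]
top-x [256.2 253.8]
bot vertical +x [256.5 180.8]
bot 5deg-x [256.5 189.9]
bot 10deg-x [256.5 199.1]
bot 5deg+x [256.5 171.7]
90 [102 108 110]; 93 [106 111 113]; 96 [105 110 113]; 99 [108 114 116]; 102 [110 116 118]; 105 [109 114 117]; 108 [121 127 130]; 111 [116 121 125]; 114 [114 119 121]; 117 [112 117 119]; 120 [113 119 123]; 123 [112 118 120]; 126 [113 118 120]; 129 [114 119 122]; 132 [108 114 116]; 135 [106 112 114]; 138 [105 111 113]; 141 [108 114 117]; 144 [104 110 112]; 147 [124 129 133]; 150 [113 118 120]; 153 [116 121 123]; 156 [115 120 122]; 159 [115 121 123]; 162 [115 121 124]; 165 [109 115 117]; 168 [112 118 120]; 171 [109 115 117]; 174 [115 121 123]; 177 [111 116 119]; 180 [110 115 117]; 183 [78 82 83]; 186 [84 87 89]; 189 [81 83 84]; 192 [81 84 85]; 195 [84 87 88]; 198 [100 100 100]; 201 [102 103 102]; 204 [112 114 113]; 207 [154 155 155]; 210 [155 157 156]; 213 [154 156 155]; 216 [153 153 153]; 219 [153 154 153]; 222 [153 154 153]; 225 [155 155 156]; 228 [153 154 153]; 231 [153 154 153];
```

```bash
python3 - <<'E'
from st import *
g=grab_frame('wrist'); im=g['color'].astype(int).mean(2); M=np.array(g['tool_from_camera']); g.update(R=M[:3,:3],o=M[:3,3],fish=True)
for r in(188,194,200,204,208,214,220,226,232): 
    print(r,im[r,210:304:3].astype(int))
print([ (r,int(im[r,254:259].mean())) for r in range(228,290,4)])
for z in(-.014,-.022,-.03):
    a=proj(g,[[.012,-.01,z],[.012,.01,z],[-.008,.01,z]]); print(z,a.round(1).tolist())
E
```

```text
188 [115 112 114 109  86  87  87  85  85  84  84  84  84  83  84  84  84  84
  83  84  84  83  84  84  84  85  75  82  86  86  85 176]
194 [241 235 195 112 114 109 111 108  96  88  88  88  88  87  87  88  88  87
  87  87  87  87  89  92  91  92  91  87 137 163 232 229]
200 [126 126 218 245 240 237 227 136 112 108 108 108 106 104 104 102 100  99
  99  98  97  98  98 106 164 170 166 159 123  90 140 142]
204 [128 128 127 126 126 236 241 240 237 234 232 230 195 153 119 110 115 149
 200 168 169 168 163 156 153 127  89  88  89 135 138 140]
208 [130 129 130 129 129 129 129 128 130 215 135 152 154 156 158 156 156 154
 155 151 151 153  89  87  88  88  88  87  88 139 138 138]
214 [155 156 149 149 147 147 146 144 144 144 137 153 155 153 153 154 155 157
 156 156 155 154 128 150 153 154 154 155 166 167 166 164]
220 [153 151 150 133  82  80  80  80  39  39 138 152 155 155 153 155 153 154
 154 156 157 156  62  40  91  91  91  90 123 161 158 157]
226 [155 155  94  90  91  91  86  68  39  40 144 155 156 152 152 156 157 153
 155 154 154 154  75  41  59  90  91  91  91  92 168 167]
232 [147  91  91  91  90  91  90  45  41  43 150 159 157 154 155 156 153 152
 155 157 153 156  78  40  40  90  90  90  91  90  90 159]
[(228, 153), (232, 155), (236, 155), (240, 125), (244, 198), (248, 202), (252, 202), (256, 202), (260, 202), (264, 202), (268, 203), (272, 207), (276, 206), (280, 61), (284, 77), (288, 94)]
-0.014 [[238.2, 218.2], [274.1, 218.2], [273.5, 250.7]]
-0.022 [[237.3, 223.1], [275.0, 223.1], [274.2, 256.8]]
-0.03 [[236.3, 228.6], [275.9, 228.6], [275.0, 263.5]]
```

The pixel widths show that the bar is still nearly horizontal: end face at rows 207–238, lit upper face at rows 242–278. The larger pad overlap resists pivoting at 5 N. I'll ease the grip to 3 N with a gentle up-and-down shake.

Request:
jog_arm(steps=[[[0.05,0,-0.05],0],[[0.1,0,-0.1],0],[[0.1,0,-0.1],0],[[0.1,0,-0.1],0],[[0.1,0,-0.1],0]], squeeze=3)

```text
clock: 13.4
tool_pos: [0.5116, 0.2355, 0.2701]
eef_rot: [0.994, 0.106, -0.001, 0.0]
wrist_force: [-0.1, 0.2, -2.7]
grip_width: 0.0201
grip_force: 3.0
```

Request:
jog_arm(steps=[[[0,0,-0.05],0],[[0,0,0],0],[[0,0,-0.05],0],[[0,0,0],0],[[0,0,0],0]])

```text
clock: 13.9
tool_pos: [0.5101, 0.2352, 0.2677]
eef_rot: [0.994, 0.106, -0.004, 0.0]
wrist_force: [-0.4, 0.5, -2.8]
grip_width: 0.0199
grip_force: 3.0
```

```bash
cat > wq.py <<'E'
from st import *
def wq(save=None):
    g=grab_frame('wrist'); im=g['color'].astype(int).mean(2)
    print('rows',[(r,int(im[r,254:259].mean())) for r in range(140,282,4)])
    for r in (170,190,205,215,225,235): print(r,im[r,225:290:3].astype(int))
    if save: cv2.imwrite(save,g['color'][:,:,::-1])
E
python3 - <<'E'
from wq import *
add((.1,0,-.1,0)); stat(); wq('pics/w4.png')
E
```

```text
DR [0.5133 0.2353 0.272 ] 12.1 mach -0.0072 0.0 meas [0.5101 0.2352 0.2677] F [-0.4  0.5 -2.8] grip 0.0199 3.0 t 13.9
rows [(140, 110), (144, 109), (148, 111), (152, 131), (156, 114), (160, 114), (164, 113), (168, 111), (172, 108), (176, 106), (180, 109), (184, 121), (188, 115), (192, 110), (196, 114), (200, 110), (204, 111), (208, 79), (212, 80), (216, 166), (220, 169), (224, 168), (228, 165), (232, 165), (236, 164), (240, 166), (244, 169), (248, 205), (252, 158), (256, 158), (260, 146), (264, 165), (268, 160), (272, 165), (276, 151), (280, 58)]
170 [ 95  55  47  51  52  50  50  51  49  85 126  96  50  49  49  50  49  50
  49  46 101 130]
190 [107  63  46  52  58  59  58  58  58  82 131 105  58  58  58  58  59  56
  45  58 111 136]
205 [ 83  63  58  58  56  52  51  56  70  80  91  84  72  72  64  52  53  53
  52  48 113 130]
215 [ 86  86  86  85  85 137 152 154 153 153 151 154 149 148 152 152 154  88
  85  86  86  75]
225 [ 87  82  69  37  36 149 165 166 166 166 165 169 169 168 173 176 175  62
  38  66  87  86]
235 [ 86  86  39  38  37 149 162 160 164 165 164 164 165 215 227 227 226  53
  38  38  86  87]
```

```bash
cat > comp.py <<'E'
from st import *
def comp(name):
    s=observe(); p=dr()[0]; out=[]
    for n in('scene','side'):
        f=cam(n); u=proj(f,p)[0].astype(int); x0=max(0,u[0]-50); y0=max(0,u[1]-35)
        out.append(cv2.resize(f['bgr'][y0:y0+75,x0:x0+100],(400,300),interpolation=cv2.INTER_CUBIC))
    g=cam('wrist')['bgr']; out2=[cv2.resize(g[120:300,170:350],(400,300)),cv2.resize(g[0:240,90:410],(400,300))]
    cv2.imwrite(name,np.vstack([np.hstack(out),np.hstack(out2)]))
E
python3 -c "
from comp import *
comp('pics/c1.png')"
```

```text
(no output)
```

View pics/c1.png

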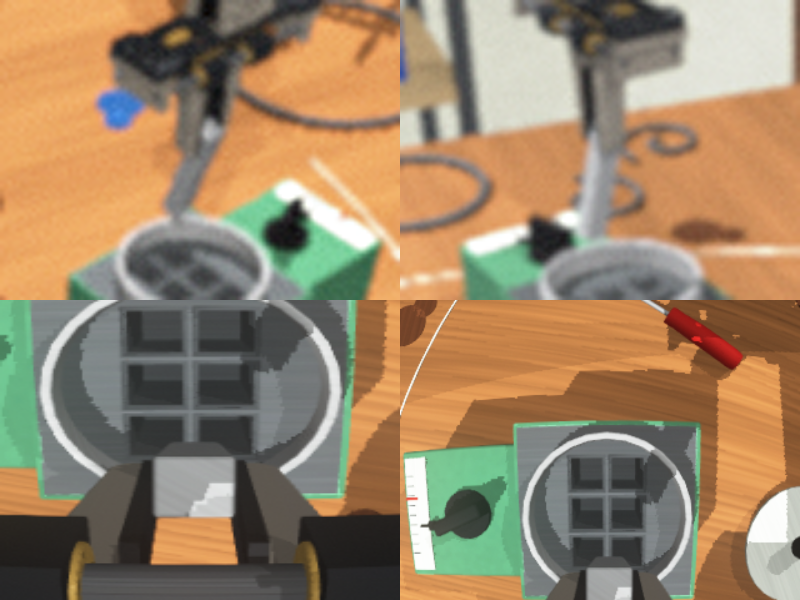

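The composite shows the bar hanging inside the finger gap. In the wrist crop its top face is at rows 457–515 with the +x face foreshortened above it, which gives a tilt of about 15° with the bottom towards -x. I'll straighten it against the inside of the rim on the -x side, this time with the bottom below the rim's top.

Request:
jog_arm(steps=[[[-0.016,0,0.04],0],[[-0.016,0,0.08],0],[[-0.016,0,0.128],0],[[-0.03,0,0.128],0],[[-0.045,0,0.128],0]])

```text
clock: 14.6
tool_pos: [0.4904, 0.2309, 0.2082]
eef_rot: [0.994, 0.105, -0.0, 0.0]
wrist_force: [0.3, -0.2, -1.6]
grip_width: 0.0204
grip_force: 3.0
```

Request:
jog_arm(steps=[[[-0.014,0,0],0],[[-0.028,0,0],0],[[-0.042,0,0],0],[[-0.054,0,0],0],[[-0.054,0,0],0]])

```text
clock: 15.1
tool_pos: [0.4639, 0.2253, 0.208]
eef_rot: [0.994, 0.106, 0.0, -0.0]
wrist_force: [0.6, 0.9, -1.2]
grip_width: 0.0201
grip_force: 3.0
```

```bash
python3 - <<'E'
from wq import *
add((-.045,0,.128,0),(-.054,0,0,0)); stat(); wq('pics/w5.png')
E
```

```text
DR [0.4649 0.225  0.208 ] 12.1 mach -0.0567 0.0 meas [0.4639 0.2253 0.208 ] F [ 0.6  0.9 -1.2] grip 0.0201 3.0 t 15.1
rows [(140, 117), (144, 117), (148, 129), (152, 122), (156, 123), (160, 121), (164, 116), (168, 104), (172, 83), (176, 85), (180, 83), (184, 99), (188, 99), (192, 100), (196, 100), (200, 100), (204, 100), (208, 101), (212, 102), (216, 103), (220, 160), (224, 163), (228, 164), (232, 160), (236, 161), (240, 173), (244, 214), (248, 221), (252, 203), (256, 172), (260, 161), (264, 170), (268, 166), (272, 165), (276, 170), (280, 62)]
170 [ 48  51  55  54  54  53  54  53  53 113  87  82  52  53  54  54  53  52
  53  53  46  47]
190 [ 89  88  88  74  74  74  73 100 101 100  99  99  99  98 101  95  88  88
  89  88  88  88]
205 [223 218 146  94  93  90 101 103 103 102 102 101 100 101 102 104 105  99
 166 234 236 236]
215 [149 164 157 170 157  93 105 103 104 104 102 102 101 103 104 104 106 191
 168 191 186 189]
225 [ 92  84  74  40  40 149 161 161 161 164 165 164 163 163 165 160 161  76
  42  71  92  93]
235 [ 92  93  41  42  42 142 160 162 159 161 161 161 160 234 236 221 232  57
  42  42  91  93]
```

The wrist profile shows the bar is now within about 3° of vertical, with its bottom edge at row 183 and top edge at row 218. I'll firm the grip, move to well 4 and insert.

Request:
jog_arm(steps=[[[0,0,0],0],[[0,0,0],0],[[0.06,0.012,-0.02],0],[[0.12,0.024,-0.02],0],[[0.182,0.036,-0.02],0]], squeeze=20)

```text
clock: 15.65
tool_pos: [0.5585, 0.2269, 0.2178]
eef_rot: [0.994, 0.106, 0.0, -0.0]
wrist_force: [1.4, -0.2, -1.7]
grip_width: 0.0199
grip_force: 20.0
```

Request:
jog_arm(steps=[[[0,0,0],0],[[0,0,0.02],0],[[0,0,0.05],0],[[0,0,0.08],0],[[0,0,0.08],0]])

```text
clock: 16.15
tool_pos: [0.5542, 0.2265, 0.1737]
eef_rot: [0.994, 0.106, -0.003, 0.0]
wrist_force: [-0.5, -0.6, -1.6]
grip_width: 0.0201
grip_force: 20.0
```

```bash
python3 - <<'E'
from wq import *
add((.182,.036,-.02,0),(0,0,.08,0)); stat(); wq('pics/w6.png')
E
```

```text
DR [0.5576 0.2264 0.178 ] 12.1 mach 0.0343 -0.0179 meas [0.5542 0.2265 0.1737] F [-0.5 -0.6 -1.6] grip 0.0201 20.0 t 16.15
rows [(140, 102), (144, 94), (148, 90), (152, 92), (156, 113), (160, 176), (164, 165), (168, 126), (172, 92), (176, 65), (180, 82), (184, 90), (188, 103), (192, 104), (196, 104), (200, 104), (204, 104), (208, 105), (212, 106), (216, 106), (220, 165), (224, 168), (228, 168), (232, 165), (236, 165), (240, 198), (244, 209), (248, 226), (252, 198), (256, 141), (260, 55), (264, 54), (268, 55), (272, 54), (276, 57), (280, 62)]
170 [129 129 129 129 129 128 128 128 128 127 101  79  79  99 153 158 166 175
 177 122 116  99]
190 [ 58 100 136 120 105  51  57 106 106 105 105 103 103 104 106  76  67  71
  79 117 131 132]
205 [ 57  74 121 106  87  56 103 106 107 106 105 104 103 105 107 108 107 123
 128 128 128 129]
215 [107 109 114 111  85  95 107 107 106 107 106 105 104 105 107 108 110 133
 125 126 126 126]
225 [ 90  80  73  36  36 153 166 165 166 168 169 169 168 169 169 165 166  77
  41  85  95  95]
235 [ 91  93  37  38  38 146 164 166 164 165 165 166 165 239 239 227 230  56
  41  40  94  94]
```

The bar has entered well 4 freely: dark gap on both sides of it at row 190 and no contact force. I'll go deeper and release.

Request:
jog_arm(steps=[[[0,0,0.02],0],[[0,0,0.04],0],[[0,0,0.06],0],[[0,0,0.072],0],[[0,0,0.072],0]])

```text
clock: 16.7
tool_pos: [0.5563, 0.2266, 0.1401]
eef_rot: [0.994, 0.105, -0.001, 0.0]
wrist_force: [-0.3, 0.5, -1.4]
grip_width: 0.02
grip_force: 20.0
```

Request:
jog_arm(steps=[[[0,0,0],0],[[0,0,0],0],[[0,0,0],0],[[0,0,0],0],[[0,0,-0.02],0]], jaw=-0.3)

```text
clock: 17.2
tool_pos: [0.5562, 0.2266, 0.1507]
eef_rot: [0.994, 0.105, -0.001, 0.0]
wrist_force: [-1.4, 0.3, 0.5]
grip_width: 0.0576
grip_force: 0.0
```

Request:
jog_arm(steps=[[[-0.05,0,-0.09],0],[[-0.1,0,-0.16],0],[[-0.15,0,-0.23],0],[[-0.2,0,-0.3],0],[[-0.24,0,-0.37],0]])

```text
clock: 17.7
tool_pos: [0.4385, 0.2014, 0.3391]
eef_rot: [0.994, 0.106, 0.001, -0.0]
wrist_force: [1.1, 0.2, 0.4]
grip_width: 0.0594
grip_force: 0.0
```

```bash
cat > chk.py <<'E'
from st import *
def chk(save=None):
    """for each well: mean brightness patch at bar-top plane (z=.120) and at deck, from wrist camera DR pose"""
    g=grab_frame('wrist'); p,w=dr(); T=np.eye(4); T[:3,:3]=ax(w).T; T[:3,3]=p; M=T@np.array(g['tool_from_camera']); g.update(R=M[:3,:3],o=M[:3,3],fish=True)
    im=g['color'].astype(np.float32); 
    a=np.arange(-.06,.0601,.001)
    G=np.array([[[*mach(x,y),.12] for y in a] for x in a[::-1]]).reshape(-1,3); u=proj(g,G).astype(np.float32).reshape(len(a),len(a),2)
    r=cv2.remap(im,u[...,0],u[...,1],cv2.INTER_LINEAR).mean(2)
    if save: cv2.imwrite(save,cv2.resize(cv2.flip(r,1),None,fx=4,fy=4))
    print('well patch at z=.12'); 
    for i in range(6):
        x,y=(i//2-1)*36,(i%2*36-18); R0,C0=60-x,60+y; q=r[R0-8:R0+9,C0-8:C0+9]; print(i,q.mean().round(),q.std().round(1))
    return r
E
python3 - <<'E'
from chk import *
add((0,0,.072,0),(0,0,-.02,0),(-.24,0,-.37,0)); stat(); r=chk('pics/k1.png')
for row in r[::5,::5].astype(int): print(*row)
E
```

```text
DR [0.4403 0.2013 0.337 ] 12.1 mach -0.0857 -0.018 meas [0.4385 0.2014 0.3391] F [1.1 0.2 0.4] grip 0.0594 0.0 t 17.7
well patch at z=.12
0 65.0 5.6
1 58.0 10.2
2 65.0 5.4
3 57.0 10.6
4 217.0 8.3
5 50.0 11.0
79 76 76 135 217 176 119 113 106 106 106 105 105 105 105 104 104 101 91 84 174 213 137 115 116
77 77 143 218 123 119 106 106 106 106 106 106 106 106 106 106 106 106 106 99 82 92 212 139 117
77 149 221 124 111 108 96 96 96 95 95 92 92 96 92 91 90 89 86 89 109 76 90 210 135
79 226 123 108 105 106 46 140 145 161 139 41 97 75 60 60 43 42 41 94 115 113 72 87 212
209 167 111 110 110 109 47 221 223 219 189 41 100 68 41 42 41 41 44 96 121 120 88 71 162
214 114 109 109 109 109 48 220 219 220 188 41 102 72 53 52 52 40 44 98 118 118 119 75 74
129 106 106 105 106 106 50 218 216 218 196 43 97 76 67 67 67 40 47 94 115 114 115 79 72
109 110 110 110 110 109 51 114 114 116 100 43 100 73 65 66 65 40 48 96 118 118 117 81 76
106 106 107 107 107 112 97 95 91 90 91 90 104 98 96 95 91 83 85 100 120 120 121 88 78
109 109 110 111 110 123 94 90 93 94 90 91 105 94 92 94 94 90 90 101 119 119 118 111 76
107 
[... 673 characters left out ...]
202 102 110 110 124 124 66 67 67 66 67 48 107 76 67 66 67 42 47 99 78 79 78 79 93
211 96 93 106 119 118 65 68 67 67 67 48 102 73 66 66 66 42 49 72 76 76 77 88 135
132 222 71 67 108 119 64 67 67 66 66 47 105 73 66 66 66 43 49 74 76 76 78 96 221
122 193 207 71 67 101 54 48 48 47 47 48 107 60 47 47 48 47 49 74 76 78 97 212 168
122 122 194 204 72 67 67 69 72 73 81 73 74 67 70 71 72 72 73 75 80 99 222 178 108
121 121 119 193 214 100 71 76 75 75 75 75 75 75 74 75 75 76 76 92 132 220 183 108 109
121 120 121 120 145 214 189 81 78 76 76 76 76 76 76 76 77 90 108 204 221 122 107 108 108[ WARN:0@1.208] global loadsave.cpp:1063 imwrite_ Unsupported depth image for selected encoder is fallbacked to CV_8U.
```

Bar 1 stands fully down in well 4: a bright 20 mm square at z = 0.12. Next is bar C, re-measured on approach using the dead-reckoned pose.

```bash
cat >> st.py <<'E'
def wcam():
    g=grab_frame('wrist'); g['bgr']=g['color'][:,:,::-1].copy(); p,w=dr(); T=np.eye(4); T[:3,:3]=ax(w).T; T[:3,3]=p; M=T@np.array(g['tool_from_camera']); g.update(R=M[:3,:3],o=M[:3,3],fish=True); return g
def wbars():
    from bars import bars
    for b in bars(wcam()):
        if 60<b[2]<170 and b[0]<800: print(b)
E
python3 - <<'E'
from st import *
print(to(.60,-.21,.20,7.3))
E
```

```text
(array([0.1397, 0.8712, 0.274 ]), 0.0401)
```

Request:
jog_arm(steps=[[[0.02,0.09,0],0],[[0.04,0.19,0],0],[[0.06,0.29,0],0],[[0.07,0.38,0.02],0],[[0.07,0.46,0.04],0]])

```text
clock: 18.25
tool_pos: [0.5233, -0.0184, 0.3173]
eef_rot: [0.994, 0.105, 0.001, 0.0]
wrist_force: [-0.9, 0.1, -0.1]
grip_width: 0.0594
grip_force: 0.0
```

Request:
jog_arm(steps=[[[0.01,0.08,0.04],0.01],[[0.03,0.16,0.08],0.02],[[0.05,0.24,0.12],0.03],[[0.07,0.32,0.16],0.04],[[0.07,0.4,0.2],0.04]])

```text
clock: 18.75
tool_pos: [0.5997, -0.2058, 0.2164]
eef_rot: [0.998, 0.064, 0.001, 0.0]
wrist_force: [0.7, 0.3, 0.2]
grip_width: 0.06
grip_force: 0.0
```

```bash
python3 - <<'E'
from st import *
add((.07,.46,.04,0),(.07,.40,.2,.04)); stat(); wbars()
E
```

```text
DR [ 0.5989 -0.2045  0.217 ] 7.3 mach -0.0156 -0.448 meas [ 0.5997 -0.2058  0.2164] F [0.7 0.3 0.2] grip 0.06 0.0 t 18.75
(547, -12, 155, 93, -80.8)
(619, -325, 109, 24, 3.0)
(623, -205, 108, 19, 7.6)
(788, -582, 65, 30, 7.3)
(769, -3, 90, 36, -0.9)
```

Request:
jog_arm(steps=[[[0.06,0.003,0.07],0],[[0.13,0.007,0.14],0],[[0.13,0.007,0.22],0],[[0.13,0.007,0.3],0],[[0.13,0.007,0.36],0]])

```text
clock: 19.3
tool_pos: [0.6626, -0.1986, 0.034]
eef_rot: [0.998, 0.064, -0.001, -0.001]
wrist_force: [-0.2, -0.0, -0.3]
grip_width: 0.0595
grip_force: 0.0
```

Request:
jog_arm(steps=[[[0,0,0.03],0],[[0,0,0.056],0],[[0,0,0.056],0],[[0,0,0.056],0],[[0,0,0.056],0]])

```text
clock: 19.8
tool_pos: [0.6649, -0.2001, 0.0109]
eef_rot: [0.998, 0.064, 0.002, 0.001]
wrist_force: [-0.3, -1.0, 0.7]
grip_width: 0.0597
grip_force: 0.0
```

Request:
jog_arm(steps=[[[0,0,0],0],[[0,0,0],0],[[0,0,0],0],[[0,0,0],0],[[0,0,0],0]], jaw=1, squeeze=4)

```text
clock: 20.3
tool_pos: [0.6635, -0.1994, 0.0086]
eef_rot: [0.998, 0.064, 0.0, 0.0]
wrist_force: [-0.1, -1.3, -0.4]
grip_width: 0.0218
grip_force: 0.3
```

Request:
jog_arm(steps=[[[0,0,-0.05],0],[[0,0,-0.1],0],[[0,0,-0.15],0],[[0,0,-0.2],0],[[0,0,-0.25],0]])

```text
clock: 20.8
tool_pos: [0.663, -0.1991, 0.1339]
eef_rot: [0.998, 0.064, -0.0, -0.0]
wrist_force: [0.8, -1.2, -1.1]
grip_width: 0.0197
grip_force: 4.0
```

Request:
jog_arm(steps=[[[0,0,-0.07],0],[[0,0,-0.14],0],[[0,0,-0.21],0],[[0,0,-0.28],0],[[0,0,-0.28],0]], squeeze=3)

```text
clock: 21.3
tool_pos: [0.6657, -0.2004, 0.2803]
eef_rot: [0.998, 0.064, 0.005, 0.003]
wrist_force: [0.3, 0.1, -1.4]
grip_width: 0.02
grip_force: 3.0
```

```bash
python3 - <<'E'
from wq import *
add((.13,.007,.36,0),(0,0,.056,0),(0,0,-.25,0),(0,0,-.28,0)); stat(); wq('pics/w7.png')
E
```

```text
DR [ 0.6639 -0.1997  0.274 ] 7.3 mach 0.0489 -0.4569 meas [ 0.6657 -0.2004  0.2803] F [ 0.3  0.1 -1.4] grip 0.02 3.0 t 21.3
rows [(140, 92), (144, 90), (148, 93), (152, 88), (156, 85), (160, 90), (164, 93), (168, 82), (172, 87), (176, 87), (180, 90), (184, 85), (188, 88), (192, 86), (196, 78), (200, 78), (204, 136), (208, 155), (212, 155), (216, 151), (220, 150), (224, 149), (228, 148), (232, 146), (236, 144), (240, 143), (244, 153), (248, 154), (252, 147), (256, 146), (260, 143), (264, 148), (268, 136), (272, 138), (276, 130), (280, 54)]
170 [ 89  89  89  89  90  87  87  85  84  84  83  83  83  84  84  84  83  81
  82  82 131 138]
190 [ 91  90  88  88  88  86  87  87  86  87  85  86  86  87  87  88  89  90
 141 140 140 136]
205 [ 92  91  92  94  93 115 145 147 146 146 145 147 145 143 146 147 145 146
 143 141 141 140]
215 [ 91  91  95  95  97 123 148 151 151 151 151 153 155 154 155 153 149 146
 142 143 145 148]
225 [ 82  83  75  36  37 119 150 147 146 149 150 149 151 149 150 150 146  38
  38  63  82  82]
235 [ 82  82  36  37  35 118 149 149 150 146 148 147 140 139 122 123 113  33
  37  37  80  82]
```

```bash
python3 - <<'E'
from st import *
print(to(*mach(-.012,0),.30,12.1))
E
```

```text
(array([-0.1976, -0.9004, -0.052 ]), -0.0399)
```

Request:
jog_arm(steps=[[[-0.02,-0.09,-0.03],0],[[-0.04,-0.18,-0.05],0],[[-0.06,-0.27,-0.05],0],[[-0.08,-0.36,-0.05],0],[[-0.1,-0.45,-0.05],0]], squeeze=8)

```text
clock: 21.85
tool_pos: [0.5831, 0.0192, 0.2953]
eef_rot: [0.998, 0.064, -0.002, -0.001]
wrist_force: [1.0, 0.1, -1.7]
grip_width: 0.0198
grip_force: 8.0
```

Request:
jog_arm(steps=[[[-0.02,-0.09,0],-0.01],[[-0.04,-0.18,0],-0.02],[[-0.06,-0.27,0],-0.03],[[-0.08,-0.36,0],-0.04],[[-0.1,-0.45,0],-0.04]])

```text
clock: 22.35
tool_pos: [0.5048, 0.2356, 0.2955]
eef_rot: [0.994, 0.106, -0.002, 0.0]
wrist_force: [-0.2, 0.5, -1.8]
grip_width: 0.0198
grip_force: 8.0
```

Request:
jog_arm(steps=[[[0,0,0],0],[[0,0,-0.05],0],[[0,0,0],0],[[0,0,-0.05],0],[[0,0,0],0]], squeeze=3)

```text
clock: 22.85
tool_pos: [0.5087, 0.2341, 0.3012]
eef_rot: [0.994, 0.105, 0.003, -0.0]
wrist_force: [0.9, -0.4, -1.3]
grip_width: 0.0199
grip_force: 3.0
```

```bash
python3 - <<'E'
from wq import *
add((-.1,-.45,-.05,0),(-.1,-.45,0,-.04)); stat(); wq('pics/w8.png'); print(to(*mach(-.012,0),.215,12.1))
E
```

```text
DR [0.5074 0.2339 0.299 ] 12.1 mach -0.0132 -0.0001 meas [0.5087 0.2341 0.3012] F [ 0.9 -0.4 -1.3] grip 0.0199 3.0 t 22.85
rows [(140, 102), (144, 102), (148, 106), (152, 113), (156, 107), (160, 105), (164, 104), (168, 99), (172, 101), (176, 104), (180, 121), (184, 111), (188, 83), (192, 84), (196, 85), (200, 123), (204, 160), (208, 159), (212, 156), (216, 155), (220, 155), (224, 152), (228, 163), (232, 145), (236, 138), (240, 158), (244, 151), (248, 149), (252, 150), (256, 159), (260, 150), (264, 162), (268, 149), (272, 162), (276, 160), (280, 56)]
170 [131  92  53  51  51  50  51  50  50  85 121  71  50  50  51  51  50  51
  47  97 130 130]
190 [ 89  97  54  49  51  51  51  83  84  84  84  84  84  84  86  52  52  51
  47 107 133 133]
205 [ 83  80  78  78  79 103 156 156 157 161 159 160 158 161 157 158 153  77
  76  70  71  74]
215 [187 106 106 102 101 105 154 156 153 156 155 156 154 158 160 227 192  87
  86  86 215 226]
225 [ 85  85  78  37  37  91 154 152 154 152 150 154 163 224 226 202 153  37
  39  66  85  86]
235 [ 84  85  37  37  37  45 141 140 136 138 146 148 156 165 163 161  94  36
  37  38  83  85]
(array([ 0.0024, -0.0002,  0.168 ]), 0.0001)
```

Request:
jog_arm(steps=[[[0,0,0.06],0],[[0,0,0.12],0],[[0,0,0.168],0],[[-0.02,0,0.168],0],[[-0.04,0,0.168],0]])

```text
clock: 23.4
tool_pos: [0.4859, 0.2294, 0.2134]
eef_rot: [0.994, 0.105, -0.002, 0.0]
wrist_force: [-0.3, 0.6, -0.8]
grip_width: 0.0199
grip_force: 3.0
```

Request:
jog_arm(steps=[[[-0.014,0,0],0],[[-0.028,0,0],0],[[-0.04,0,0],0],[[-0.05,0,0],0],[[-0.056,0,0],0]])

```text
clock: 23.9
tool_pos: [0.4598, 0.2242, 0.215]
eef_rot: [0.994, 0.106, 0.0, -0.0]
wrist_force: [0.8, -0.3, -1.4]
grip_width: 0.0199
grip_force: 3.0
```

```bash
cat > edge.py <<'E'
from st import *
def edge(top,bot):
    """x of +x face at top edge (tool z=-top) and bottom edge (tool z=+bot) from grey runs in the wrist image column"""
    g=grab_frame('wrist'); im=g['color'].astype(int).mean(2); M=np.array(g['tool_from_camera']); g.update(R=M[:3,:3],o=M[:3,3],fish=True)
    v=np.array([im[r,252:262].mean() for r in range(384)]); print([(r,int(v[r])) for r in range(160,232,2)])
    xs=np.arange(-.03,.05,.0005)
    g['tr']=np.c_[xs*1000,proj(g,np.c_[xs,0*xs,0*xs-top])[:,1],proj(g,np.c_[xs,0*xs,0*xs+bot])[:,1]]
    return lambda rt,rb:(np.interp(-rt,-g['tr'][:,1],g['tr'][:,0]),np.interp(-rb,-g['tr'][:,2],g['tr'][:,0]))
E
python3 - <<'E'
from edge import *
add((-.04,0,.168,0),(-.056,0,0,0)); stat(); e=edge(.019,.091)
for a in(198,202,206,210,214,218):print(a,e(a,a))
for a in(174,178,182,186,190):print(a,e(a,a))
E
```

```text
DR [0.4605 0.2239 0.215 ] 12.1 mach -0.0612 -0.0001 meas [0.4598 0.2242 0.215 ] F [ 0.8 -0.3 -1.4] grip 0.0199 3.0 t 23.9
[(160, 94), (162, 92), (164, 78), (166, 77), (168, 72), (170, 74), (172, 75), (174, 75), (176, 95), (178, 97), (180, 97), (182, 97), (184, 97), (186, 97), (188, 98), (190, 98), (192, 98), (194, 98), (196, 99), (198, 99), (200, 100), (202, 100), (204, 100), (206, 102), (208, 156), (210, 161), (212, 162), (214, 162), (216, 161), (218, 160), (220, 159), (222, 158), (224, 158), (226, 158), (228, 159), (230, 164)]
198 (np.float64(25.027254432612857), np.float64(-5.118861058799933))
202 (np.float64(22.83135778367084), np.float64(-8.91169876582233))
206 (np.float64(20.618436395014278), np.float64(-12.734139583747176))
210 (np.float64(18.38736990013795), np.float64(-16.587839404361))
214 (np.float64(16.13711835517798), np.float64(-20.474652453588096))
218 (np.float64(13.866635934122677), np.float64(-24.396494434160324))
174 (np.float64(37.896053646210305), np.float64(17.1095079660745))
178 (np.float64(35.78309718396264), np.float64(13.459860522604654))
182 (np.float64(33.65860538080955), np.float64(9.79017787100401))
186 (np.float64(31.521726777389958), np.float64(6.099055688354114))
190 (np.float64(29.371399960379495), np.float64(2.3848857738973264))
```

Straightened to about 2°, with the bar axis +6.5 mm from the TCP, consistent with the wall contact. Next I'll insert it in well 5.

Request:
jog_arm(steps=[[[0,0,0],0],[[0,0,0],0],[[0.06,-0.012,-0.02],0],[[0.12,-0.024,-0.02],0],[[0.18,-0.036,-0.02],0]], squeeze=20)

```text
clock: 24.45
tool_pos: [0.5456, 0.2612, 0.2249]
eef_rot: [0.994, 0.105, 0.0, -0.0]
wrist_force: [-0.7, -0.0, -1.8]
grip_width: 0.0195
grip_force: 20.0
```

Request:
jog_arm(steps=[[[0,0,0],0],[[0,0,0.02],0],[[0,0,0.04],0],[[0,0,0.07],0],[[0,0,0.08],0]])

```text
clock: 24.95
tool_pos: [0.5423, 0.2601, 0.1818]
eef_rot: [0.994, 0.105, -0.002, 0.0]
wrist_force: [-0.3, -0.2, -1.7]
grip_width: 0.0194
grip_force: 20.0
```

```bash
python3 - <<'E'
from wq import *
add((.18,-.036,-.02,0),(0,0,.08,0)); stat(); wq('pics/w9.png')
E
```

```text
DR [0.5447 0.2604 0.185 ] 12.1 mach 0.0288 0.0179 meas [0.5423 0.2601 0.1818] F [-0.3 -0.2 -1.7] grip 0.0194 20.0 t 24.95
rows [(140, 88), (144, 89), (148, 99), (152, 231), (156, 210), (160, 128), (164, 94), (168, 70), (172, 78), (176, 88), (180, 102), (184, 102), (188, 102), (192, 102), (196, 102), (200, 103), (204, 103), (208, 158), (212, 164), (216, 164), (220, 161), (224, 160), (228, 160), (232, 158), (236, 173), (240, 139), (244, 96), (248, 139), (252, 54), (256, 52), (260, 52), (264, 51), (268, 52), (272, 56), (276, 59), (280, 59)]
170 [236 235 128  97 110 112 114 117 116  87  66  65  66  66  65  67  67  77
  68  63  63  63]
190 [140 141 128  97  86  54  89 104 104 104 102 102 101 103 103 107  68  89
 103  56  64 114]
205 [130 130 129 106  74  91 105 105 104 104 104 103 101 102 105 104 107 141
 100  99 100 100]
215 [125 125 126 113 102 139 160 161 160 163 163 165 165 163 164 163 157 134
 103  56  57  56]
225 [ 92  91  90  39  40 134 156 159 161 161 160 160 160 160 163 236 226  41
  39  82  92  91]
235 [ 90  90  39  38  38 120 163 159 158 161 159 217 234 234 218 219 194  36
  39  38  90  91]
```

Request:
jog_arm(steps=[[[0,0,0.02],0],[[0,0,0.04],0],[[0,0,0.06],0],[[0,0,0.084],0],[[0,0,0.084],0]])

```text
clock: 25.5
tool_pos: [0.5427, 0.2603, 0.1399]
eef_rot: [0.994, 0.105, -0.002, 0.0]
wrist_force: [-0.4, -0.2, -2.5]
grip_width: 0.0198
grip_force: 20.0
```

Request:
jog_arm(steps=[[[0,0,0],0],[[0,0,0],0],[[0,0,0],0],[[0,0,0],0],[[0,0,-0.02],0]], jaw=-0.3)

```text
clock: 26.0
tool_pos: [0.5434, 0.2604, 0.1518]
eef_rot: [0.994, 0.105, -0.001, 0.0]
wrist_force: [0.0, 0.2, -0.0]
grip_width: 0.0579
grip_force: 0.0
```

Request:
jog_arm(steps=[[[-0.05,0,-0.09],0],[[-0.1,0,-0.16],0],[[-0.15,0,-0.23],0],[[-0.2,0,-0.3],0],[[-0.24,0,-0.37],0]])

```text
clock: 26.5
tool_pos: [0.4256, 0.2353, 0.3402]
eef_rot: [0.994, 0.106, 0.001, -0.0]
wrist_force: [0.5, 0.1, 0.1]
grip_width: 0.0599
grip_force: 0.0
```

```bash
python3 - <<'E'
from chk import *
add((0,0,.084,0),(0,0,-.02,0),(-.24,0,-.37,0)); stat(); r=chk(); print(r[10:45:3,24:100:3].astype(int))
print(to(.60,-.33,.22,3))
E
```

```text
DR [0.4274 0.2352 0.338 ] 12.1 mach -0.0912 0.0179 meas [0.4256 0.2353 0.3402] F [0.5 0.1 0.1] grip 0.0599 0.0 t 26.5
well patch at z=.12
0 56.0 10.8
1 66.0 2.5
2 52.0 11.5
3 61.0 7.9
4 211.0 15.5
5 211.0 19.9
[[104 101  84  63  63  62  61  59  86  89  87  85  84  99  95  95  95  95
   96  96  94  91  90  87  89 108]
 [105 103  57 102 114 118 124 136 137  92  48  44  86 100  51  38  39  39
   39  48  58  53  48  63  99 118]
 [100  98  62 170 195 203 217 218 217 151  37  42  88  99  44 117 125 126
  132 134 139  95  40  61  97 114]
 [105 102  76 171 217 220 217 217 217 155  43  43  93 104  52 198 216 218
  218 218 215 145  41  64 100 118]
 [105 102  51 189 218 215 216 217 216 153  58  44  93 103  53 199 217 219
  216 216 214 147  41  62  99 117]
 [106 104  72 189 215 216 217 214 216 158  62  46  92 102  45 204 218 215
  215 215 215 146  41  55 100 119]
 [106 105  73 188 215 216 213 216 217 162  63  66  92 102  48 201 215 216
  215 213 214 155  50  54  98 118]
 [101  99  76 179 204 204 205 208 208 154  63  64  89 101  50 199 215 215
  213 215 216 158  48  59  99 115]
 [104 102  73  54  92  96  99  98 100  99  63  65  91 101  58 181 202 202
  202 201 200 152  49  60  99 115]
 [105 103  69  40  50  61  61  61  61  61  62  66  93 101  54  69  76  76
   76  76  77  74  50  58 100 118]
 [104 111  93  90  87  87  86  85  83  84  84  84  94 102  90  89  89  87
   79  79  79  79  79  73 102 120]
 [109 115 106 105 102 101 101 100 100 105 105 105 108 112 110 110 109 109
  108 107 105 106 104 104 111 119]]
(array([0.1004, 1.1776, 0.236 ]), 0.0759)
```

Request:
jog_arm(steps=[[[0.01,0.09,0],0],[[0.02,0.18,0],0],[[0.03,0.27,0],0],[[0.04,0.36,0],0],[[0.04,0.45,0],0]])

```text
clock: 27.05
tool_pos: [0.4943, 0.0179, 0.3385]
eef_rot: [0.994, 0.106, 0.001, 0.0]
wrist_force: [0.6, 0.8, -0.0]
grip_width: 0.0597
grip_force: 0.0
```

Request:
jog_arm(steps=[[[0.01,0.09,0],0],[[0.02,0.18,0],0],[[0.03,0.27,0],0],[[0.04,0.36,0],0],[[0.04,0.45,0],0]])

```text
clock: 27.55
tool_pos: [0.5611, -0.198, 0.3383]
eef_rot: [0.994, 0.105, 0.001, 0.0]
wrist_force: [0.1, 1.0, -0.2]
grip_width: 0.0599
grip_force: 0.0
```

Request:
jog_arm(steps=[[[0.01,0.07,0.05],0.03],[[0.02,0.14,0.1],0.06],[[0.02,0.21,0.15],0.076],[[0.02,0.28,0.2],0.076],[[0.02,0.28,0.236],0.076]])

```text
clock: 28.05
tool_pos: [0.5988, -0.3348, 0.2171]
eef_rot: [1.0, 0.024, -0.001, 0.0]
wrist_force: [-0.6, 0.5, -0.2]
grip_width: 0.0599
grip_force: 0.0
```

```bash
python3 - <<'E'
from st import *
add((.04,.45,0,0),(.04,.45,0,0),(.02,.28,.236,.076)); stat(); wbars()
E
```

```text
DR [ 0.6    -0.3312  0.22  ] 3.0 mach -0.0411 -0.5721 meas [ 0.5988 -0.3348  0.2171] F [-0.6  0.5 -0.2] grip 0.0599 0.0 t 28.05
(543, -498, 61, 16, -88.7)
(549, -11, 158, 91, -84.3)
(622, -325, 108, 19, 3.0)
(772, 0, 92, 44, -1.2)
```

Request:
jog_arm(steps=[[[0.06,-0.005,0.07],0],[[0.127,-0.01,0.14],0],[[0.127,-0.01,0.22],0],[[0.127,-0.01,0.3],0],[[0.127,-0.01,0.36],0]])

```text
clock: 28.6
tool_pos: [0.6625, -0.3214, 0.0378]
eef_rot: [1.0, 0.027, -0.001, -0.001]
wrist_force: [0.2, -0.4, -0.5]
grip_width: 0.0594
grip_force: 0.0
```

Request:
jog_arm(steps=[[[0,0,0.03],0],[[0,0,0.062],0],[[0,0,0.062],0],[[0,0,0.062],0],[[0,0,0.062],0]])

```text
clock: 29.1
tool_pos: [0.6641, -0.3235, 0.0111]
eef_rot: [1.0, 0.026, 0.002, 0.001]
wrist_force: [0.0, 0.6, -0.3]
grip_width: 0.0598
grip_force: 0.0
```

Request:
jog_arm(steps=[[[0,0,0],0],[[0,0,0],0],[[0,0,0],0],[[0,0,0],0],[[0,0,0],0]], jaw=1, squeeze=4)

```text
clock: 29.6
tool_pos: [0.6628, -0.3228, 0.0087]
eef_rot: [1.0, 0.026, 0.0, 0.0]
wrist_force: [0.2, -1.0, -0.2]
grip_width: 0.022
grip_force: 0.3
```

Request:
jog_arm(steps=[[[0,0,0],0],[[0,0,-0.05],0],[[0,0,-0.1],0],[[0,0,-0.15],0],[[0,0,-0.2],0]])

```text
clock: 30.1
tool_pos: [0.6622, -0.3221, 0.1087]
eef_rot: [1.0, 0.026, -0.001, -0.001]
wrist_force: [0.9, -0.6, -1.8]
grip_width: 0.0198
grip_force: 4.0
```

Request:
jog_arm(steps=[[[0,0,-0.08],0],[[0,0,-0.16],0],[[0,0,-0.24],0],[[0,0,-0.32],0],[[0,0,-0.38],0]])

```text
clock: 30.6
tool_pos: [0.6629, -0.3226, 0.3014]
eef_rot: [1.0, 0.026, 0.001, 0.001]
wrist_force: [-0.4, -0.1, -0.9]
grip_width: 0.0199
grip_force: 4.0
```

```bash
python3 - <<'E'
from wq import *
add((.127,-.01,.36,0),(0,0,.062,0),(0,0,-.2,0),(0,0,-.38,0)); stat(); wq('pics/w10.png'); print(to(*mach(-.012,0),.299,12.1))
E
```

```text
DR [ 0.6632 -0.3229  0.299 ] 3.0 mach 0.0224 -0.5772 meas [ 0.6629 -0.3226  0.3014] F [-0.4 -0.1 -0.9] grip 0.0199 4.0 t 30.6
rows [(140, 153), (144, 142), (148, 144), (152, 149), (156, 142), (160, 133), (164, 133), (168, 134), (172, 135), (176, 135), (180, 130), (184, 88), (188, 88), (192, 88), (196, 89), (200, 89), (204, 89), (208, 138), (212, 146), (216, 145), (220, 143), (224, 142), (228, 141), (232, 139), (236, 140), (240, 128), (244, 144), (248, 139), (252, 150), (256, 138), (260, 124), (264, 90), (268, 88), (272, 77), (276, 122), (280, 53)]
170 [ 89  88  89 118 138 138 138 139 138 138 138 139 137 137 136 136 136 135
 135 135 135 134]
190 [153 151 152 151 153 152 153  88  89  90  88  88  87  87  90 139 149 148
 149 148 147 148]
205 [154 152 153 152 152 120  91  90  90  90  91  89  90  91  91  91 105 142
 140 140 139 139]
215 [146 145 144 140 140 115 143 142 143 144 146 146 146 145 146 144 137 143
 145 146 146 147]
225 [ 82  82  76  38  37 100 138 141 143 142 142 141 143 142 144 146 139  37
  37  63  83  82]
235 [ 82  82  36  36  36  90 143 142 139 141 141 137 139 138 177 193 160  33
  37  36  80  82]
(array([-0.2507, -1.129 ,  0.    ]), -0.0759)
```

Held with a small tilt (edges at rows 183 and 206). I'll carry it back, shake it, and straighten it at the rim.

Request:
jog_arm(steps=[[[-0.02,-0.09,0],0],[[-0.04,-0.18,0],0],[[-0.06,-0.27,0],0],[[-0.08,-0.36,0],0],[[-0.1,-0.45,0],0]], squeeze=8)

```text
clock: 31.15
tool_pos: [0.5997, -0.0985, 0.2967]
eef_rot: [1.0, 0.026, -0.001, -0.001]
wrist_force: [1.0, 0.4, -1.9]
grip_width: 0.02
grip_force: 7.9
```

Request:
jog_arm(steps=[[[-0.02,-0.09,0],0],[[-0.04,-0.18,0],0],[[-0.06,-0.27,0],0],[[-0.08,-0.36,0],0],[[-0.1,-0.45,0],0]])

```text
clock: 31.65
tool_pos: [0.5379, 0.1233, 0.2969]
eef_rot: [1.0, 0.026, -0.001, -0.0]
wrist_force: [0.5, 0.3, -1.5]
grip_width: 0.0203
grip_force: 7.9
```

Request:
jog_arm(steps=[[[-0.02,-0.09,0],-0.03],[[-0.05,-0.17,0],-0.06],[[-0.05,-0.229,0],-0.076],[[-0.05,-0.229,0],-0.076],[[-0.05,-0.229,0],-0.076]])

```text
clock: 32.15
tool_pos: [0.5078, 0.2347, 0.2972]
eef_rot: [0.994, 0.106, -0.001, 0.0]
wrist_force: [-0.0, -0.2, -1.8]
grip_width: 0.0196
grip_force: 8.0
```

Request:
jog_arm(steps=[[[0,0,0],0],[[0,0,0.06],0],[[0,0,0.12],0],[[0,0,0.168],0],[[-0.02,0,0.168],0]], squeeze=3)

```text
clock: 32.65
tool_pos: [0.497, 0.2307, 0.2107]
eef_rot: [0.995, 0.104, -0.003, 0.0]
wrist_force: [-0.2, -0.0, -1.4]
grip_width: 0.0197
grip_force: 3.0
```

Request:
jog_arm(steps=[[[-0.016,0,0],0],[[-0.032,0,0],0],[[-0.048,0,0],0],[[-0.062,0,0],0],[[-0.072,0,0],0]])

```text
clock: 33.15
tool_pos: [0.4631, 0.225, 0.2153]
eef_rot: [0.994, 0.106, 0.001, -0.0]
wrist_force: [0.1, -0.2, -1.5]
grip_width: 0.0202
grip_force: 3.0
```

```bash
python3 - <<'E'
from edge import *
add((-.1,-.45,0,0),(-.1,-.45,0,0),(-.05,-.229,0,-.076),(-.02,0,.168,0),(-.072,0,0,0)); stat(); e=edge(.019,.091)
for a in(202,206,210,214,218):print(a,e(a,a)[0])
for a in(174,178,182,186,190):print(a,e(a,a)[1])
E
```

```text
DR [0.4639 0.2247 0.215 ] 12.1 mach -0.0576 -0.0001 meas [0.4631 0.225  0.2153] F [ 0.1 -0.2 -1.5] grip 0.0202 3.0 t 33.15
[(160, 100), (162, 96), (164, 92), (166, 76), (168, 72), (170, 71), (172, 72), (174, 73), (176, 79), (178, 96), (180, 96), (182, 96), (184, 96), (186, 96), (188, 96), (190, 97), (192, 97), (194, 97), (196, 97), (198, 97), (200, 98), (202, 98), (204, 98), (206, 99), (208, 101), (210, 155), (212, 159), (214, 159), (216, 160), (218, 159), (220, 158), (222, 157), (224, 157), (226, 156), (228, 156), (230, 157)]
202 22.831259308545313
206 20.618331183476865
210 18.387257708620428
214 16.136999347391782
218 13.866509822911361
174 17.109457493174403
178 13.459803515980648
182 9.790114338171836
186 6.098985600263298
190 2.384809033098853
```

Request:
jog_arm(steps=[[[0,0,0],0],[[0,0,0],0],[[0.035,-0.012,-0.02],0],[[0.07,-0.024,-0.02],0],[[0.105,-0.036,-0.02],0]], squeeze=20)

```text
clock: 33.7
tool_pos: [0.5121, 0.254, 0.2249]
eef_rot: [0.994, 0.105, 0.0, -0.0]
wrist_force: [0.5, -0.3, -1.0]
grip_width: 0.0197
grip_force: 20.0
```

Request:
jog_arm(steps=[[[0,0,0],0],[[0,0,0.02],0],[[0,0,0.04],0],[[0,0,0.07],0],[[0,0,0.08],0]])

```text
clock: 34.2
tool_pos: [0.5092, 0.253, 0.1816]
eef_rot: [0.994, 0.105, -0.002, 0.0]
wrist_force: [-0.1, -0.3, -2.6]
grip_width: 0.0197
grip_force: 20.0
```

```bash
python3 - <<'E'
from wq import *
add((.105,-.036,-.02,0),(0,0,.08,0)); stat(); wq('pics/w11.png')
E
```

```text
DR [0.5115 0.2533 0.185 ] 12.1 mach -0.0052 0.018 meas [0.5092 0.253  0.1816] F [-0.1 -0.3 -2.6] grip 0.0197 20.0 t 34.2
rows [(140, 238), (144, 237), (148, 237), (152, 237), (156, 235), (160, 228), (164, 78), (168, 108), (172, 68), (176, 77), (180, 101), (184, 101), (188, 101), (192, 101), (196, 101), (200, 101), (204, 102), (208, 110), (212, 165), (216, 166), (220, 162), (224, 162), (228, 161), (232, 161), (236, 200), (240, 222), (244, 65), (248, 81), (252, 87), (256, 84), (260, 90), (264, 109), (268, 110), (272, 113), (276, 236), (280, 61)]
170 [145 145 145 140 136 137 137 137 136 137 109  89  88  87  88  87  87  90
  90  88  89  87]
190 [142 142 143 120  87  51  76 102 103 102 102 101 100 101 102  87  69  88
  98  54  54  54]
205 [129 127 128 109  83  77 103 104 103 103 103 102 101 102 103 103 111 139
 100  61  60  61]
215 [125 126 126 113 103 135 161 161 163 165 165 166 165 165 165 163 160 141
 111  70  69  68]
225 [ 92  91  91  38  39 119 159 163 162 161 163 162 162 163 228 237 222  37
  37  82  91  91]
235 [ 91  92  39  38  38 110 165 159 162 162 158 180 233 221 219 220 187  35
  37  37  89  90]
```

Request:
jog_arm(steps=[[[0,0,0.02],0],[[0,0,0.04],0],[[0,0,0.06],0],[[0,0,0.084],0],[[0,0,0.084],0]])

```text
clock: 34.75
tool_pos: [0.5095, 0.2532, 0.1401]
eef_rot: [0.994, 0.105, -0.002, 0.0]
wrist_force: [-0.4, -0.9, -2.5]
grip_width: 0.0197
grip_force: 20.0
```

Request:
jog_arm(steps=[[[0,0,0],0],[[0,0,0],0],[[0,0,0],0],[[0,0,0],0],[[0,0,-0.02],0]], jaw=-0.3)

```text
clock: 35.25
tool_pos: [0.5102, 0.2534, 0.1519]
eef_rot: [0.994, 0.105, -0.001, 0.0]
wrist_force: [-0.3, 0.1, -0.7]
grip_width: 0.0573
grip_force: 0.0
```

Request:
jog_arm(steps=[[[-0.03,0.05,-0.07],0],[[-0.06,0.1,-0.14],0],[[-0.1,0.15,-0.2],0],[[-0.14,0.18,-0.27],0],[[-0.18,0.2,-0.34],0]])

```text
clock: 35.75
tool_pos: [0.4433, 0.1358, 0.3249]
eef_rot: [0.994, 0.105, 0.001, 0.0]
wrist_force: [0.1, 0.3, 0.7]
grip_width: 0.0594
grip_force: 0.0
```

```bash
cat > cover.py <<'E'
from st import *
def cover(g=None):
    g=g or wcam(); h=cv2.cvtColor(g['bgr'],cv2.COLOR_BGR2HSV)
    m=((h[:,:,1]<50)&(h[:,:,2]>90)).astype(np.uint8); m[225:]=0; m=cv2.morphologyEx(m,cv2.MORPH_OPEN,np.ones((5,5)))
    for c in cv2.findContours(m,cv2.RETR_EXTERNAL,cv2.CHAIN_APPROX_NONE)[0]:
        if cv2.contourArea(c)<500: continue
        w=(plane(g,cv2.convexHull(c)[:,0],.018)*1e4).astype(np.float32)
        if len(w)>6: print('disc@.018',cv2.fitEllipse(w))
    # handle top: black
    m=((h[:,:,2]<45)).astype(np.uint8); m[225:]=0
    for c in cv2.findContours(m,cv2.RETR_EXTERNAL,cv2.CHAIN_APPROX_NONE)[0]:
        if cv2.contourArea(c)>40: print('black px',c[:,0].mean(0).round(1),cv2.contourArea(c),plane(g,[c[:,0].mean(0)],.04)[0].round(4))
if __name__=='__main__': cover()
E
python3 - <<'E'
from chk import *
from cover import cover
add((0,0,.084,0),(0,0,-.02,0),(-.18,.2,-.34,0)); stat(); r=chk(); print(r[45:85:4,60:100:3].astype(int)); cover()
E
```

```text
DR [0.4445 0.1366 0.323 ] 12.1 mach -0.0951 -0.0821 meas [0.4433 0.1358 0.3249] F [0.1 0.3 0.7] grip 0.0594 0.0 t 35.75
well patch at z=.12
0 55.0 11.1
1 47.0 2.3
2 53.0 10.1
3 218.0 3.9
4 218.0 8.6
5 218.0 4.5
[[112 105 103 102 101 101  99  99  96  97  98  95 118 122]
 [107 100  46  47  53  60  58  48  46  46  49  95 115 121]
 [109  91  80 188 218 220 220 221 219 174  56  88 119 122]
 [113  98  80 183 221 222 219 217 217 187  52  87 117 120]
 [111  66  75 176 221 219 218 218 217 189  49  88 117 122]
 [110  77  85 172 219 219 216 217 218 195  48  89 116 121]
 [105  93  81 157 201 204 211 215 210 165  48  88 114 119]
 [107  91  70  70  60  56  51  50  50  50  52  84 114 121]
 [116 114 114 117 119 112 109 108 106 107 108 108 119 119]
 [111 103  89  90  94  92  93  93  90  88  84  92 116 120]]
disc@.018 ((5130.47216796875, -110.97626495361328), (1517.8267822265625, 1520.6031494140625), 150.19618225097656)
disc@.018 ((4690.1494140625, 4786.306640625), (387.1357727050781, 1735.78662109375), 101.99018096923828)
disc@.018 ((5221.517578125, 3124.529541015625), (328.8934631347656, 1034.65625), 103.18400573730469)
disc@.018 ((4986.5546875, 2627.0712890625), (2067.5283203125, 2718.68359375), 128.2107696533203)
black px [310.3 221. ] 45.0 [0.368  0.0307]
```

All three bars are fully down, in wells 3, 4 and 5. Next is the cover: I'll take a closer view before grasping.

Request:
jog_arm(steps=[[[-0.03,0.09,0.02],0],[[-0.05,0.18,0.04],0],[[-0.06,0.26,0.06],0],[[-0.06,0.3,0.08],0],[[-0.06,0.3,0.1],0]], jaw=-0.4)

```text
clock: 36.35
tool_pos: [0.4463, -0.0179, 0.272]
eef_rot: [0.995, 0.104, -0.0, 0.0]
wrist_force: [-0.2, -0.4, 0.0]
grip_width: 0.0643
grip_force: 0.0
```

Request:
jog_arm(steps=[[[0,0,0],0],[[0,0,0],0],[[0,0,0],0]])

```text
clock: 36.65
tool_pos: [0.4464, -0.015, 0.2732]
eef_rot: [0.994, 0.106, 0.0, 0.0]
wrist_force: [-0.1, -0.1, -0.2]
grip_width: 0.0647
grip_force: 0.0
```

```bash
python3 - <<'E'
from cover import *
add((-.06,.3,.1,0)); stat(); g=wcam(); cover(g); cv2.imwrite('pics/cv.png',g['bgr'])
for z,u in((.058,(0,0)),): pass
h=cv2.cvtColor(g['bgr'],cv2.COLOR_BGR2HSV); u=proj(g,[.514,-.012,.058])[0].astype(int); print(u)
m=(h[:,:,2]<70).astype(np.uint8); m[:u[1]-40]=0; m[u[1]+40:]=0; m[:,:u[0]-40]=0; m[:,u[0]+40:]=0
n,l,s,c=cv2.connectedComponentsWithStats(m); 
for k in range(1,n):
    if s[k][4]>60: print(s[k],c[k],plane(g,[c[k]],.058)[0])
E
```

```text
DR [ 0.4466 -0.0163  0.273 ] 12.1 mach -0.1251 -0.2321 meas [ 0.4464 -0.015   0.2732] F [-0.1 -0.1 -0.2] grip 0.0647 0.0 t 36.65
disc@.018 ((4722.615234375, 3013.310546875), (2106.760498046875, 2442.400146484375), 131.1744384765625)
disc@.018 ((5166.62548828125, -183.96762084960938), (1545.3858642578125, 1548.3321533203125), 114.27567291259766)
disc@.018 ((5386.35400390625, 3314.12451171875), (1726.04833984375, 2110.63720703125), 160.096435546875)
black px [314.2 221.2] 46.0 [ 0.3866 -0.115 ]
black px [199.7 221.2] 48.0 [0.3517 0.0483]
black px [ 65.2 108.7] 98.5 [0.4803 0.2952]
black px [ 86.8 105.4] 122.0 [0.4898 0.2537]
black px [ 8.4 97.2] 464.0 [0.4885 0.4378]
black px [86.7 78.9] 139.5 [0.5297 0.2619]
[264 118]
```

Request:
jog_arm(steps=[[[0.06,0.015,0.06],0],[[0.136,0.032,0.1],0],[[0.136,0.032,0.18],0],[[0.136,0.032,0.26],0],[[0.136,0.032,0.34],0]])

```text
clock: 37.2
tool_pos: [0.5167, -0.0167, 0.1017]
eef_rot: [0.994, 0.106, 0.001, 0.0]
wrist_force: [0.6, 0.3, -0.3]
grip_width: 0.0641
grip_force: 0.0
```

Request:
jog_arm(steps=[[[0,0,0.05],0],[[0,0,0.1],0],[[0,0,0.135],0],[[0,0,0.152],0],[[0,0,0.152],0]])

```text
clock: 37.7
tool_pos: [0.5155, -0.0167, 0.026]
eef_rot: [0.994, 0.106, -0.001, -0.0]
wrist_force: [-0.9, 0.2, 0.6]
grip_width: 0.0639
grip_force: 0.0
```

Request:
jog_arm(steps=[[[0,0,0],0],[[0,0,0],0],[[0,0,0],0],[[0,0,0],0],[[0,0,0],0]], jaw=1, squeeze=40)

```text
clock: 38.2
tool_pos: [0.5163, -0.0173, 0.0271]
eef_rot: [0.994, 0.105, 0.0, -0.0]
wrist_force: [-0.5, 1.3, 2.7]
grip_width: 0.0291
grip_force: 40.0
```

Request:
jog_arm(steps=[[[0,0,0],0],[[0,0,-0.05],0],[[0,0,-0.13],0],[[0,0,-0.21],0],[[0,0,-0.29],0]])

```text
clock: 38.7
tool_pos: [0.5149, -0.0172, 0.172]
eef_rot: [0.994, 0.105, -0.001, -0.0]
wrist_force: [0.4, 0.1, -2.8]
grip_width: 0.0293
grip_force: 40.0
```

```bash
python3 - <<'E'
from st import *
add((.136,.032,.34,0),(0,0,.152,0),(0,0,-.29,0)); stat(); print(to(*mach(0,0),.22,12.1))
E
```

```text
DR [ 0.5165 -0.0177  0.172 ] 12.1 mach -0.0571 -0.2481 meas [ 0.5149 -0.0172  0.172 ] F [ 0.4  0.1 -2.8] grip 0.0293 40.0 t 38.7
(array([ 0.1143, -0.4961, -0.096 ]), 0.0001)
```

Request:
jog_arm(steps=[[[0,0,-0.08],0],[[0.02,-0.09,-0.096],0],[[0.04,-0.18,-0.096],0],[[0.06,-0.26,-0.096],0],[[0.08,-0.34,-0.096],0]])

```text
clock: 39.2
tool_pos: [0.5186, 0.1587, 0.2186]
eef_rot: [0.994, 0.105, -0.001, 0.0]
wrist_force: [0.6, 0.6, -3.3]
grip_width: 0.0291
grip_force: 40.0
```

Request:
jog_arm(steps=[[[0.015,-0.07,0],0],[[0.03,-0.13,0],0],[[0.034,-0.156,0],0],[[0.034,-0.156,0],0],[[0.034,-0.156,0],0]])

```text
clock: 39.7
tool_pos: [0.5195, 0.236, 0.219]
eef_rot: [0.994, 0.105, -0.001, 0.001]
wrist_force: [0.6, -0.3, -3.2]
grip_width: 0.0294
grip_force: 40.0
```

Request:
jog_arm(steps=[[[0,0,0.03],0],[[0,0,0.06],0],[[0,0,0.09],0],[[0,0,0.11],0],[[0,0,0.122],0]])

```text
clock: 40.2
tool_pos: [0.5188, 0.2366, 0.1565]
eef_rot: [0.994, 0.105, -0.001, 0.0]
wrist_force: [0.2, 0.3, -3.9]
grip_width: 0.0292
grip_force: 40.0
```

```bash
python3 - <<'E'
from st import *
add((.08,-.34,-.096,0),(.034,-.156,0,0),(0,0,.122,0)); stat()
E
```

```text
DR [0.5202 0.2367 0.159 ] 12.1 mach -0.0001 -0.0 meas [0.5188 0.2366 0.1565] F [ 0.2  0.3 -3.9] grip 0.0292 40.0 t 40.2
```

Request:
jog_arm(steps=[[[0,0,0.004],0],[[0,0,0.008],0],[[0,0,0.01],0],[[0,0,0.01],0],[[0,0,0.01],0]])

```text
clock: 40.7
tool_pos: [0.5201, 0.2372, 0.1542]
eef_rot: [0.994, 0.106, 0.001, -0.0]
wrist_force: [0.9, -0.6, -2.3]
grip_width: 0.0295
grip_force: 40.0
```

Request:
jog_arm(steps=[[[0,0,0],0],[[0,0,0],0],[[0,0,0],0],[[0,0,0],0],[[0,0,0],0]], jaw=-0.4)

```text
clock: 41.2
tool_pos: [0.5198, 0.2371, 0.1538]
eef_rot: [0.994, 0.105, 0.0, -0.0]
wrist_force: [0.1, 0.1, 0.5]
grip_width: 0.0639
grip_force: 0.0
```

Request:
jog_arm(steps=[[[0,0,-0.07],0],[[0,0,-0.16],0],[[-0.05,0,-0.24],0],[[-0.12,0,-0.3],0],[[-0.18,0,-0.36],0]])

```text
clock: 41.7
tool_pos: [0.4306, 0.2179, 0.3353]
eef_rot: [0.994, 0.105, 0.0, -0.0]
wrist_force: [0.7, 0.8, -0.1]
grip_width: 0.0646
grip_force: 0.0
```

Request:
jog_arm(steps=[[[0,0,0],0],[[0,0,0],0]])

```text
clock: 41.9
tool_pos: [0.432, 0.2183, 0.3343]
eef_rot: [0.994, 0.106, 0.001, -0.0]
wrist_force: [-0.6, 0.4, -1.0]
grip_width: 0.0643
grip_force: 0.0
```

```bash
python3 - <<'E'
from st import *
add((0,0,.01,0),(-.18,0,-.36,0)); stat()
g=wcam(); cv2.imwrite('pics/seat.png',cv2.resize(g['bgr'][0:240,100:420],(800,600),interpolation=cv2.INTER_CUBIC))
h=cv2.cvtColor(g['bgr'],cv2.COLOR_BGR2HSV); u=proj(g,[*C,.145])[0]
m=((h[:,:,1]<50)&(h[:,:,2]>130)).astype(np.uint8); m[225:]=0; m=cv2.morphologyEx(m,cv2.MORPH_OPEN,np.ones((5,5)))
for c in cv2.findContours(m,cv2.RETR_EXTERNAL,cv2.CHAIN_APPROX_NONE)[0]:
    if cv2.contourArea(c)>800:
        w=(plane(g,cv2.convexHull(c)[:,0],.145)*1e4).astype(np.float32); e=cv2.fitEllipse(w); print(e, cv2.contourArea(c)); 
        d=np.array(e[0])/1e4-C; print('mach offset',d@MX,d@MYv)
# knob/pointer/mark rectified at z .137 and .107
for z,nm in((.13,'knob'),):
    hb=(h[:,:,2]<60).astype(np.uint8); hb[225:]=0
    n,l,s,c=cv2.connectedComponentsWithStats(hb)
    for k in range(1,n):
        if s[k][4]>80: print(s[k],c[k].round(1),plane(g,[c[k]],z)[0])
E
```

```text
DR [0.4322 0.2178 0.334 ] 12.1 mach -0.0901 -0.0001 meas [0.432  0.2183 0.3343] F [-0.6  0.4 -1. ] grip 0.0643 0.0 t 41.9
((4781.22607421875, 4032.192138671875), (286.9607238769531, 1330.9375), 101.98324584960938) 1057.0
mach offset -0.006355790982653836 0.1715630820131382
((5199.296875, 2364.374755859375), (1552.490234375, 1561.230224609375), 141.19064331054688) 12580.0
mach offset -0.00043807720155547493 -0.00027684592091074253
[402   2  15  33 160] [406.7  21. ] [0.68560754 0.06057621]
[129  89  46  33 968] [155.4 106.1] [0.48929209 0.36372314]
```

The cover is seated: its disc is centred within 0.5 mm of the rim and fits as a 156 mm circle at z = 0.145. Next is the knob: I'll move the camera over it.

Request:
jog_arm(steps=[[[0,-0.08,0.02],0],[[0,-0.16,0.04],0],[[0,-0.22,0.06],0],[[0,-0.26,0.08],0],[[0,-0.26,0.1],0]])

```text
clock: 42.45
tool_pos: [0.4034, 0.3468, 0.2804]
eef_rot: [0.994, 0.107, -0.002, 0.001]
wrist_force: [-0.5, -1.2, 0.1]
grip_width: 0.064
grip_force: 0.0
```

Request:
jog_arm(steps=[[[0,0,0],0],[[0,0,0],0],[[0,0,0],0]])

```text
clock: 42.75
tool_pos: [0.4051, 0.3446, 0.2839]
eef_rot: [0.994, 0.105, 0.0, 0.0]
wrist_force: [-0.2, 1.2, 0.4]
grip_width: 0.0646
grip_force: 0.0
```

```bash
cat > knob.py <<'E'
from st import *
def knob(save=None):
    g=wcam(); 
    def top(z,xs,ys):
        G=np.array([[[*mach(x,y),z] for y in ys] for x in xs]).reshape(-1,3); u=proj(g,G).astype(np.float32).reshape(len(xs),len(ys),2)
        return cv2.remap(g['bgr'],u[...,0],u[...,1],cv2.INTER_LINEAR)
    xs=np.arange(.06,-.0601,-.0005); ys=np.arange(.215,.085,-.0005)   # rows: x down, cols: y to left => like wrist image
    a=top(.107,xs,ys); b=top(.137,xs,ys)
    dark=(a.max(2)<75).astype(np.uint8); n,l,s,c=cv2.connectedComponentsWithStats(dark); k=1+np.argmax(s[1:,4])
    m=(l==k).astype(np.uint8)
    d=cv2.distanceTransform(m,cv2.DIST_L2,5); i=np.unravel_index(d.argmax(),d.shape); print('at .107: inscribed centre mach',xs[i[0]],ys[i[1]],'r',d.max()/2,'area',s[k])
    hsv=cv2.cvtColor(a,cv2.COLOR_BGR2HSV); red=((hsv[...,1]>120)&((hsv[...,0]<10)|(hsv[...,0]>170))).astype(np.uint8); R0,C0=np.nonzero(red[:, :80]); print('red mark mach x',xs[R0].mean() if len(R0) else None,'y range',(ys[C0].min(),ys[C0].max()) if len(C0) else None)
    R1,C1=np.nonzero(m); j=np.argsort(C1)[:12]; print('pointer tip mach',xs[R1[j]].mean(),ys[C1[j]].mean())
    if save: cv2.imwrite(save,np.hstack([cv2.resize(a,(400,369)),cv2.resize(b,(400,369))]))
    return g,a,b
if __name__=='__main__':
    import sys; stat(); knob(sys.argv[1])
E
python3 - <<'E'
from st import *
add((0,-.26,.1,0))
E
python3 knob.py pics/n1.png
```

```text
DR [0.4049 0.345  0.284 ] 12.1 mach -0.0902 0.1299 meas [0.4051 0.3446 0.2839] F [-0.2  1.2  0.4] grip 0.0646 0.0 t 42.75
at .107: inscribed centre mach -0.0010000000000000564 0.13699999999999993 r 22.968994 area [ 102   75  107   95 7384]
red mark mach x 0.0147068965517241 y range (np.float64(0.19299999999999998), np.float64(0.206))
pointer tip mach -0.004916666666666726 0.16366666666666663
```

View pics/n1.png

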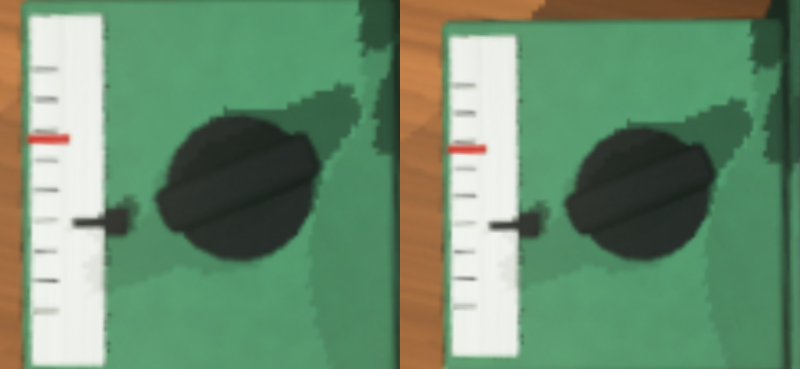

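The rectified view shows the knob disc at (240,188), which is mach (-1,137) mm. The pointer is at row 222 and the mark at row 139, so there are 27 mm (2.25 rad) to go. The grip bar lies at 71.6° clockwise, which matches a setting of 1.25. Joint 6 has room for one grasp starting from yaw 120.5°.

Request:
jog_arm(steps=[[[0.06,-0.005,0],0],[[0.12,-0.01,0.04],0],[[0.178,-0.014,0.07],0],[[0.178,-0.014,0.1],0],[[0.178,-0.014,0.12],0]])

```text
clock: 43.3
tool_pos: [0.4899, 0.3701, 0.2223]
eef_rot: [0.994, 0.105, -0.001, 0.0]
wrist_force: [-0.1, -0.1, 0.1]
grip_width: 0.0643
grip_force: 0.0
```

Request:
jog_arm(steps=[[[0,0,0],-0.07],[[0,0,0],-0.14],[[0,0,0],-0.21],[[0,0,0],-0.28],[[0,0,0],-0.35]])

```text
clock: 43.8
tool_pos: [0.4892, 0.3707, 0.2245]
eef_rot: [0.889, 0.458, 0.0, -0.0]
wrist_force: [-1.3, -0.5, -0.6]
grip_width: 0.0645
grip_force: 0.0
```

Request:
jog_arm(steps=[[[0,0,0],-0.07],[[0,0,0],-0.14],[[0,0,0],-0.21],[[0,0,0],-0.28],[[0,0,0],-0.35]])

```text
clock: 44.3
tool_pos: [0.4892, 0.3707, 0.2245]
eef_rot: [0.666, 0.746, 0.001, 0.0]
wrist_force: [-0.1, 1.3, 0.2]
grip_width: 0.0643
grip_force: 0.0
```

Request:
jog_arm(steps=[[[0,0,0],-0.07],[[0,0,0],-0.14],[[0,0,0],-0.203],[[0,0,0],-0.203],[[0,0,0],-0.203]])

```text
clock: 44.8
tool_pos: [0.4895, 0.3708, 0.2242]
eef_rot: [0.498, 0.867, 0.0, 0.0]
wrist_force: [0.1, -0.1, -1.1]
grip_width: 0.0642
grip_force: 0.0
```

```bash
python3 - <<'E'
from st import *
add((.178,-.014,.12,0),(0,0,0,-.35),(0,0,0,-.35),(0,0,0,-.203)); stat(); print(tool()[1],observe()['qpos'].round(3),to(*mach(-.001,.137),.111,120.5))
E
```

```text
DR [0.4904 0.3705 0.224 ] 120.5 mach -0.0012 0.137 meas [0.4895 0.3708 0.2242] F [ 0.1 -0.1 -1.1] grip 0.0642 0.0 t 44.8
120.30110930467987 [ 0.452  0.252  1.47   0.     1.419 -0.077] (array([-0.    ,  0.0004,  0.226 ]), -0.0003)
```

Request:
jog_arm(steps=[[[0,0,0.08],0],[[0,0,0.15],0],[[0,0,0.2],0],[[0,0,0.223],0],[[0,0,0.223],0]])

```text
clock: 45.3
tool_pos: [0.4888, 0.3703, 0.1106]
eef_rot: [0.497, 0.868, -0.001, -0.001]
wrist_force: [-0.0, -0.8, -0.1]
grip_width: 0.0645
grip_force: 0.0
```

Request:
jog_arm(steps=[[[0,0,0],0],[[0,0,0],0],[[0,0,0],0],[[0,0,0],0],[[0,0,0],0]], jaw=1, squeeze=15)

```text
clock: 45.8
tool_pos: [0.4903, 0.371, 0.1126]
eef_rot: [0.496, 0.868, 0.0, 0.0]
wrist_force: [0.1, 0.8, 0.7]
grip_width: 0.0268
grip_force: 0.0
```

Request:
jog_arm(steps=[[[0,0,0],0.03],[[0,0,0],0.08],[[0,0,0],0.13],[[0,0,0],0.18],[[0,0,0],0.23]])

```text
clock: 46.3
tool_pos: [0.4922, 0.3713, 0.1125]
eef_rot: [0.691, 0.723, 0.002, 0.001]
wrist_force: [6.6, 2.4, -4.8]
grip_width: 0.014
grip_force: 14.9
```

```bash
python3 - <<'E'
from st import *
add((0,0,.223,0),(0,0,0,.23)); stat(); print(observe()['ft_torque'])
E
```

```text
DR [0.4904 0.3705 0.1125] 92.9 mach -0.0012 0.137 meas [0.4922 0.3713 0.1125] F [ 6.6  2.4 -4.8] grip 0.014 14.9 t 46.3
[ 0.42447524 -1.23978149  0.03740279]
```

Request:
jog_arm(steps=[[[0,0,0],0.06],[[0,0,0],0.12],[[0,0,0],0.18],[[0,0,0],0.24],[[0,0,0],0.3]])

```text
clock: 46.8
tool_pos: [0.4923, 0.3712, 0.1125]
eef_rot: [0.881, 0.474, 0.003, 0.0]
wrist_force: [7.4, 0.9, -5.4]
grip_width: 0.0136
grip_force: 14.9
```

Request:
jog_arm(steps=[[[0,0,0],0.06],[[0,0,0],0.12],[[0,0,0],0.18],[[0,0,0],0.24],[[0,0,0],0.3]])

```text
clock: 47.3
tool_pos: [0.4924, 0.3711, 0.1125]
eef_rot: [0.984, 0.178, 0.003, -0.0]
wrist_force: [7.9, 0.8, -4.4]
grip_width: 0.014
grip_force: 14.9
```

Request:
jog_arm(steps=[[[0,0,0],0.06],[[0,0,0],0.12],[[0,0,0],0.18],[[0,0,0],0.22],[[0,0,0],0.242]])

```text
clock: 47.8
tool_pos: [0.4923, 0.371, 0.1125]
eef_rot: [0.997, -0.073, 0.003, -0.001]
wrist_force: [6.6, 2.5, -4.5]
grip_width: 0.014
grip_force: 14.9
```

Request:
jog_arm(steps=[[[0,0,0],0],[[0,0,0],0],[[0,0,0],0],[[0,0,0],0],[[0,0,0],0]])

```text
clock: 48.3
tool_pos: [0.4924, 0.371, 0.1125]
eef_rot: [0.997, -0.072, 0.003, -0.001]
wrist_force: [7.2, 2.3, -4.8]
grip_width: 0.0139
grip_force: 15.0
```

```bash
python3 - <<'E'
from st import *
add((0,0,0,.3),(0,0,0,.3),(0,0,0,.242)); stat(); print(tool()[1],observe()['ft_torque'],observe()['qpos'][5])
E
```

```text
DR [0.4904 0.3705 0.1125] -8.2 mach -0.0012 0.137 meas [0.4924 0.371  0.1125] F [ 7.2  2.3 -4.8] grip 0.0139 15.0 t 48.3
-8.203484662604172 [ 0.35409335 -1.27311357 -0.07165799] 2.164972534518039
```

Now I'll release with a small opening, go straight up, turn back to the machine's yaw and check pointer against mark with the camera above them.

Request:
jog_arm(steps=[[[0,0,0],0],[[0,0,0],0],[[0,0,0],0],[[0,0,-0.06],0],[[0,0,-0.14],0]], jaw=0.3)

```text
clock: 48.8
tool_pos: [0.4879, 0.3699, 0.1801]
eef_rot: [0.997, -0.071, -0.003, 0.002]
wrist_force: [0.8, 0.3, 0.3]
grip_width: 0.0322
grip_force: 0.0
```

Request:
jog_arm(steps=[[[0,0,-0.08],-0.05],[[-0.03,0,-0.15],-0.1],[[-0.06,0,-0.22],-0.15],[[-0.1,0,-0.22],-0.169],[[-0.12,0,-0.22],-0.169]])

```text
clock: 49.3
tool_pos: [0.4298, 0.3799, 0.2937]
eef_rot: [0.994, 0.106, 0.001, -0.001]
wrist_force: [-0.5, 0.6, -0.7]
grip_width: 0.0319
grip_force: 0.0
```

Request:
jog_arm(steps=[[[0,0,0],0],[[0,0,0],0],[[0,0,0],0]])

```text
clock: 49.6
tool_pos: [0.4308, 0.3789, 0.2909]
eef_rot: [0.994, 0.105, -0.001, 0.0]
wrist_force: [-0.3, -0.4, -0.2]
grip_width: 0.0324
grip_force: 0.0
```

```bash
cat > ptr.py <<'E'
from st import *
def ptr():
    g=wcam(); xs=np.arange(.06,-.06,-.00025); ys=np.arange(.206,.172,-.0005); 
    G=np.array([[[*mach(x,y),.103] for y in ys] for x in xs]).reshape(-1,3); u=proj(g,G).astype(np.float32).reshape(len(xs),len(ys),2)
    a=cv2.remap(g['bgr'],u[...,0],u[...,1],cv2.INTER_CUBIC); h=cv2.cvtColor(a,cv2.COLOR_BGR2HSV)
    red=(h[...,1]>110)&((h[...,0]<12)|(h[...,0]>168))&(h[...,2]>90)
    r,c=np.nonzero(red); print('camera mach x',(g['o'][:2]-C)@MX,'red x',xs[r].mean() if len(r) else None, 'y',(ys[c].min(),ys[c].max()) if len(c) else None, len(r))
    for j in range(0,len(ys),3):
        k=np.nonzero(a[:,j].max(1)<90)[0]; rr=np.nonzero(red[:,j])[0]
        print(round(ys[j],4),'dark x',(xs[k].min().round(4),xs[k].max().round(4),xs[k].mean().round(4)) if len(k) else '-', 'red',(xs[rr].mean().round(4),len(rr)) if len(rr) else '-')
E
python3 - <<'E'
from ptr import *
add((0,0,-.14,0),(-.12,0,-.22,-.169)); stat(); ptr()
from knob import knob
knob()
E
```

```text
DR [0.4311 0.379  0.2925] 12.1 mach -0.0575 0.1577 meas [0.4308 0.3789 0.2909] F [-0.3 -0.4 -0.2] grip 0.0324 0.0 t 49.6
camera mach x 0.009018096765475839 red x 0.016164540816326487 y (np.float64(0.19399999999999998), np.float64(0.206)) 196
0.206 dark x - red (np.float64(0.0161), 10)
0.2045 dark x - red (np.float64(0.016), 9)
0.203 dark x - red (np.float64(0.016), 9)
0.2015 dark x - red (np.float64(0.0162), 7)
0.2 dark x - red (np.float64(0.0162), 7)
0.1985 dark x - red (np.float64(0.0162), 7)
0.197 dark x - red (np.float64(0.0162), 7)
0.1955 dark x - red (np.float64(0.0162), 9)
0.194 dark x - red (np.float64(0.0162), 5)
0.1925 dark x - red -
0.191 dark x (np.float64(0.0157), np.float64(0.0167), np.float64(0.0162)) red -
0.1895 dark x (np.float64(0.0157), np.float64(0.017), np.float64(0.0164)) red -
0.188 dark x (np.float64(0.0157), np.float64(0.017), np.float64(0.0164)) red -
0.1865 dark x (np.float64(0.0157), np.float64(0.017), np.float64(0.0164)) red -
0.185 dark x (np.float64(0.0157), np.float64(0.0172), np.float64(0.0165)) red -
0.1835 dark x (np.float64(0.0155), np.float64(0.0175), np.float64(0.0165)) red -
0.182 dark x (np.float64(0.0155), np.float64(0.018), np.float64(0.0167)) red -
0.1805 dark x (np.float64(0.012), np.float64(0.0205), np.float64(0.0162)) red -
0.179 dark x (np.float64(0.012), np.float64(0.0207), np.float64(0.0164)) red -
0.1775 dark x (np.float64(0.012), np.float64(0.0212), np.float64(0.0166)) red -
0.176 dark x (np.float64(0.0122), np.float64(0.0212), np.float64(0.0167)) red -
0.1745 dark x (np.float64(0.0132), np.float64(0.021), np.float64(0.0171)) red -
0.173 dark x - red -
at .107: inscribed centre mach -0.000500000000000056 0.13699999999999993 r 22.873646 area [ 110   69   94  107 7335]
red mark mach x 0.015979797979797934 y range (np.float64(0.19349999999999998), np.float64(0.2065))
pointer tip mach -0.0029583333333333913 0.1597083333333333
```

The pointer is within about 0.2 mm of the mark. I'll check the cover once more and hand in.

```bash
python3 - <<'E'
from st import *
g=wcam(); h=cv2.cvtColor(g['bgr'],cv2.COLOR_BGR2HSV); m=((h[:,:,1]<50)&(h[:,:,2]>130)).astype(np.uint8); m[225:]=0; m=cv2.morphologyEx(m,cv2.MORPH_OPEN,np.ones((5,5)))
ok=False
for c in cv2.findContours(m,cv2.RETR_EXTERNAL,cv2.CHAIN_APPROX_NONE)[0]:
    if cv2.contourArea(c)>3000:
        e=cv2.fitEllipse((plane(g,cv2.convexHull(c)[:,0],.145)*1e4).astype(np.float32)); d=np.array(e[0])/1e4-C; print(e,d); ok|=np.hypot(*d)<.006
if ok: print(job_done())
E
```

```text
((5206.06201171875, 2368.33056640625), (1558.4071044921875, 1562.0838623046875), 39.38321304321289) [3.06201172e-04 3.30566406e-05]
the job is handed in; nothing more can be done
None
```

The job is handed in: the three steel bars stand fully down in wells 3, 4 and 5, the cover is seated level on the rim, and the pointer is within about 0.2 mm of the red mark, with nothing else handled; one bar toppled against the rim on the first try and was regrasped.

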